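# Open the sliding-lid reagent box under the bottle shelf

### The arm

A 7-joint arm with a two-finger parallel gripper is mounted at the origin on the work surface. World frame = base frame: x ahead of the robot, y to its left, z up, the work surface at z = 0. Lengths are in m, angles in rad, forces in N, time in s.
With the tool pointing down it reaches from about 0.425 to 0.95 m from the base axis. Payload 16.7 kg.
Tool frame: the origin (TCP) lies midway between the tips of the shut fingers; the grasp point (between the pads) lies 19 mm behind it; z points along the fingers, y is the direction in which the jaws open and shut (so a half turn about z gives the same grasp; the last joint's range is limited). The gripper opens to 94 mm and grips with 3 to 60 N. Pads are 16 mm wide; open, the fingers measure 119 mm over their backs; the gripper's body (75 mm by 177 mm) begins 78 mm behind the grasp point.
Start: joints at [0.966, 0.426, 0.074, 1.606, -0.034, 1.111, -0.067], TCP at [0.297, -0.606, 0.205] pointing down, gripper open.
Joint ranges: [-2.85, 2.85], [-0.5, 2.14], [-1.23, 1.37], [0.21, 2.46], [-1.02, 4.16], [0.16, 2.05], [-2.73, 2.73]. Speed limits (rad/s): [1.89, 1.89, 2.39, 2.39, 3.01, 3.01, 3.01].

### API

Orientations are given as a rotation vector (axis times angle).
In Python, from cell import manip, eyes gives the robot as it stands. The module is installed in compiled form; this text tells all that it offers.
- The arm moves only by the tool play_rows, never from a script. Its argument "series" is a list of rows, each a list of 6 numbers: the shift along the tool's x, y, z in mm, then the turn, a rotation vector about the tool's x, y, z in rad. In form: [[tx, ty, tz, ax, ay, az], ...]. A call has exactly 5 rows; each row shifts and turns the pose as measured when the row begins, along the tool's axes as they then stand; what a row does not reach is not made up. A row lasts 1/10 s, in which the tool goes at most 50 mm and 8.59 degrees, less where a joint would pass 70% of its speed; a pose out of reach is approached as far as the arm can. A call is refused whole if a number of a shift passes 50 or a number of a turn 0.15, either way. A call with a gripper value outside its range is refused whole. "grip" is the closure, from 0 (fully open) to 1 (shut), set as the call begins (left out, the last holds). The fingers move at their own pace and stop on an object; "grip_force" is the grip in N (left out, the last holds). Time passes only in rows, so rows that do not move let the fingers close, or fill a call up. It gives the time, the measured TCP pose, the force and the opening at its end, in the units of the state.
- manip.observe(): the state, without advancing time (a new reading comes with each control period).
- eyes.snapshot(name): name is "scene" or "top"; returns a dict with "pixels" (384x512x3 uint8, red, green, blue), "fx", "fy", "cx", "cy" (pixels), "rvec" (rotation vector, rad) and "tvec" (3), from world to camera coordinates, as OpenCV has them. Camera axes: x right, y down, z forward; pixel columns grow to the right and rows downward; lengths in m; the calibration is good to about 2 mm. A picture is of the moment at which its call begins. There is no depth.
- manip.finish_job(): hands the job in, once; it reports no verdict.
The state is a dict: "clock": time; "joint_pos": joint angles; "joint_vel": joint speeds; "effort": joint torques, N m; "ee_pos": TCP position; "tcp_rot": TCP orientation; "force": force on the tool from outside, world axes, zero at the start; "moment": the same for the moment, N m; "finger_gap": finger opening in m.
Only numpy, scipy, OpenCV 4.12 (cv2) and the standard library are available. Lean on these libraries where they do the work, as an engineer would, in place of code of your own. Each camera call takes 0.05 s, during which the arm holds its last target.

### The job

Open the blue reagent box: by its orange tab, tip the tab end of the white sliding lid up over the stop lip, draw it out of its grooves without forcing it, and lay it flat, tab up, in the middle of the black mat, gently and without dropping it. Let go of it and leave the bottles, jar, cup and dish standing where they are.

Things in the scene. Friction and masses are not known exactly. Their poses are not given: they have to be found in the camera images.
- station: Blue box fixed to the desk, 138 (x) by 129 (y) mm, 61 high. Origin: centre of its underside, on the desk; x runs from the exit end (towards the robot) to the closed rear, y across, z up. Between its side walls (113 apart) the loose lid rests on ledges 45 above the desk.
- station_lip (a point): Middle of the top of the stop lip, the wall across the box's exit end, 53 mm above the desk, 6 thick, 8 above the ledges. A level lid cannot clear it (5 of play under the rails): the lid must be tipped up 3.8 to 6.3 deg about its rear lower edge, tab end up, then drawn out to -x. The lid's end starts 1 to 5 behind the lip.
- station_rail (a point): Midway between the front ends of the two rails that reach over the lid's side edges along the rear of the box, at their underside, 55 mm above the desk. The rails run from here 47 towards the rear. Once the lid's rear edge has come out past this point (45 of travel) the lid can be lifted away.
- station_shelf (a point): Middle of the lower edge, on the exit side, of a white shelf full of dropper bottles bridging the box, 45 ahead of the box's centre, underside 180 mm above the desk, 60 deep, 151 wide, bottles on it up to 259, on panels 10 thick set back 30. It blocks a gripper coming straight down on the tab; one leaning with the tab passes.
- lid_tab (a point): Grasp centre of the orange tab on the loose white lid. Tab: plate 10 mm thick, 40 wide (y), 50 long, leaning 35 deg from upright towards the exit end; this point is on its mid-plane, 36 along it from the lid's top. Axes are the lid's: x from tab end to rear, z up. From here the centre of the lid's underside is at (68.6, 0, -34.5) mm, its rear lower edge at x = 128.6, front lower edge at x = 8.6.
- lid: The white lid, plate 120 (x) x 110 (y) x 5 mm, about 0.1 kg: origin at the centre of its underside, axes as for the tab.
- lid_front (a point): Middle of the lid's lower edge at the tab end.
- lid_rear (a point): Middle of the lid's lower edge at the rear end.
- mat: Black rubber mat 240 (x) by 190 (y) mm, 3 thick, fixed on the desk. Origin at the centre of its underside; left or right of the station.
- bottle_a: Dropper bottle, green cap, 28 diameter, 67 mm tall; never to be disturbed; origin at the centre of its underside
- bottle_b: Dropper bottle, yellow cap, 28 diameter, 67 mm tall; never to be disturbed; origin at the centre of its underside
- bottle_c: Clear dropper bottle, white cap, 28 diameter, 67 mm tall; never to be disturbed; origin at the centre of its underside
- jar: Jar with blue cap, 56 diameter, 75 mm tall; never to be disturbed; origin at the centre of its underside
- cup: White cup, 70 diameter, 85 mm tall; never to be disturbed; origin at the centre of its underside
- dish: Shallow steel dish, 90 diameter, 22 mm tall; never to be disturbed; origin at the centre of its underside
Things that resemble listed ones, but are neither listed nor needed, are in the scene too. Of the things like the lid, leave any that is green; of the rest the larger one is meant. What is shaped like the station but pink is not meant.

How it is judged:
By the outcome, as a careful person would: the job done as asked, in the order asked, and still so for the second after the job is handed in, with the robot touching nothing.
It also fails if it takes over 50 s, if anything falls off the work surface, if the arm or the gripper's body presses on something with over 40 N, if the wrist force passes 120 N, or if a joint passes its speed limit or range.

## Working session

There is one attempt and no reset: what is moved stays moved. The work goes in short steps, Python scripts to look and compute and a tool call to move; the robot and the scene stay as the last step left them, time stands still between calls to the robot, and variables do not carry over. Pictures are saved under pics/ and viewed, and the job is handed in when it is done.

Besides the shell and the picture viewer there is one more tool, called after "Request:" by a JSON object that holds its "fn" and its "kwargs". play_rows: Moves the arm, as the interface text tells. Its arguments: {"type":"object","properties":{"series":{"type":"array"},"grip":{"type":"number"},"grip_force":{"type":"number"}},"required":["series"]}

```bash
mkdir -p pics; ls; python3 - <<'E'
from cell import manip, eyes
import cv2
print(manip.observe())
for n in ("scene","top"):
    s=eyes.snapshot(n); cv2.imwrite(f"pics/{n}0.png",cv2.resize(s["pixels"][:,:,::-1],None,fx=1.5,fy=1.5,interpolation=cv2.INTER_CUBIC))
    print(n,{k:v for k,v in s.items() if k!="pixels"})
E
```

```text
pics
{'clock': 0.0, 'joint_pos': array([ 0.9655283 ,  0.42674824,  0.07385711,  1.60659194, -0.03409679,
        1.11080241, -0.06708762]), 'joint_vel': array([-0.0002244 ,  0.00126726,  0.00040172,  0.00019296,  0.00147688,
        0.00018371,  0.00051951]), 'effort': array([-4.33540627e-03, -9.35819221e+01,  3.66476431e+00, -4.54198265e+01,
       -4.89489071e-02,  1.99634669e-02,  1.19564070e-04]), 'ee_pos': array([ 0.29687931, -0.60572414,  0.20477163]), 'tcp_rot': array([-3.05918175e+00, -7.09425253e-01,  6.12213959e-04]), 'force': array([ 0.21069149, -0.41270228,  0.38383982]), 'moment': array([-0.00994635, -0.0323098 , -0.00248774]), 'finger_gap': 0.09414420194756135}
scene {'fx': 451.45858707039724, 'fy': 451.45858707039724, 'cx': 256.7690697961782, 'cy': 193.65283430009708, 'rvec': array([ 1.26176917,  2.29034692, -0.91301693]), 'tvec': array([ 0.28920513, -0.24768313,  1.73983764])}
top {'fx': 437.5454124840176, 'fy': 437.5454124840176, 'cx': 257.26535098652266, 'cy': 180.9421262061596, 'rvec': array([ 2.14668223, -2.16970359,  0.09849678]), 'tvec': array([0.01002777, 0.54961386, 1.59245416])}
```

View pics/scene0.png

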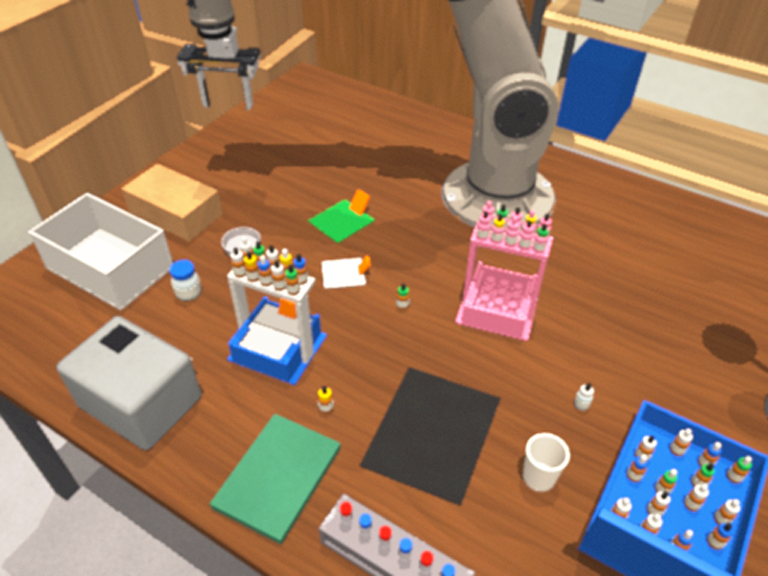

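View pics/top0.png

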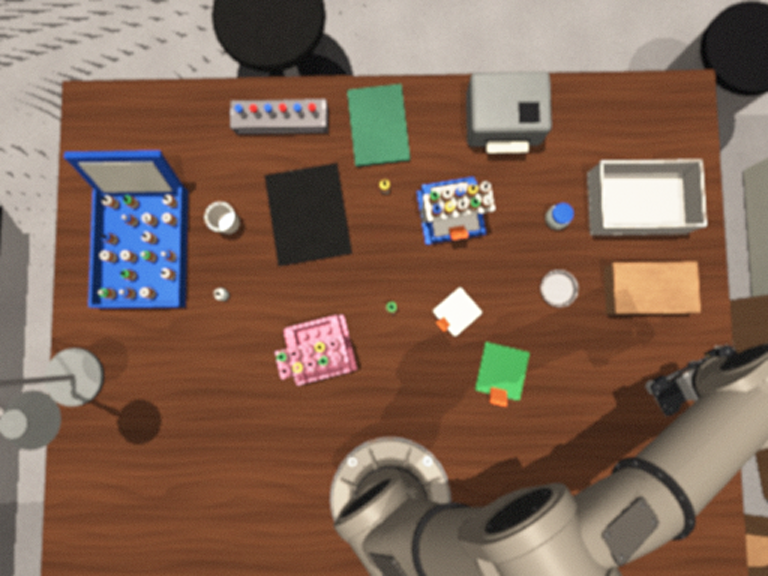

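Top view: the lid candidates, in 768x576 view pixels, are the white lid with the orange tab in the blue box (458,233), the small loose white lid (457,312) and the green lid (502,370). I choose the one in the blue box. The pink box (318,350) is a decoy, and the mat is at (308,214). Next I'll check this in a close crop.

```bash
cat > h.py <<'E'
import numpy as np, cv2, pickle
from scipy.spatial.transform import Rotation as R
def cam(s):
    K=np.array([[s["fx"],0,s["cx"]],[0,s["fy"],s["cy"]],[0,0,1]]); return K,np.array(s["rvec"]),np.array(s["tvec"])
def proj(s,P):
    K,r,t=cam(s); return cv2.projectPoints(np.asarray(P,float).reshape(-1,3),r,t,K,None)[0].reshape(-1,2)
def ray(s,px,z):
    K,r,t=cam(s); Rm=cv2.Rodrigues(r)[0]; c=-Rm.T@t
    d=Rm.T@np.linalg.inv(K)@np.array([px[0],px[1],1.]); return c+d*(z-c[2])/d[2]
def crop(s,c,h,w,f,name,lines=()):
    x0,y0=int(c[0]-w/2),int(c[1]-h/2)
    im=s["pixels"][max(y0,0):y0+h,max(x0,0):x0+w,::-1]
    im=cv2.resize(im,None,fx=f,fy=f,interpolation=cv2.INTER_CUBIC).copy()
    for L,col in lines:
        p=((proj(s,L)-[max(x0,0),max(y0,0)]+.5)*f).astype(int)
        cv2.polylines(im,[p.reshape(-1,1,2)],False,col,1)
    for k in range(0,w,10): cv2.putText(im,str(max(x0,0)+k),(k*f,8),0,.3,(255,255,255),1); cv2.line(im,(k*f,10),(k*f,14),(255,255,255),1)
    for k in range(0,h,10): cv2.putText(im,str(max(y0,0)+k),(0,k*f+4),0,.3,(255,255,255),1)
    cv2.imwrite(name,im)
E
python3 - <<'E'
from h import *
from cell import eyes
S={n:eyes.snapshot(n) for n in("scene","top")}; pickle.dump(S,open("S0.pkl","wb"))
crop(S["top"],(305,143),70,80,8,"pics/ct.png")
crop(S["scene"],(185,208),100,90,6,"pics/cs.png")
E
```

```text
(no output)
```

View pics/ct.png

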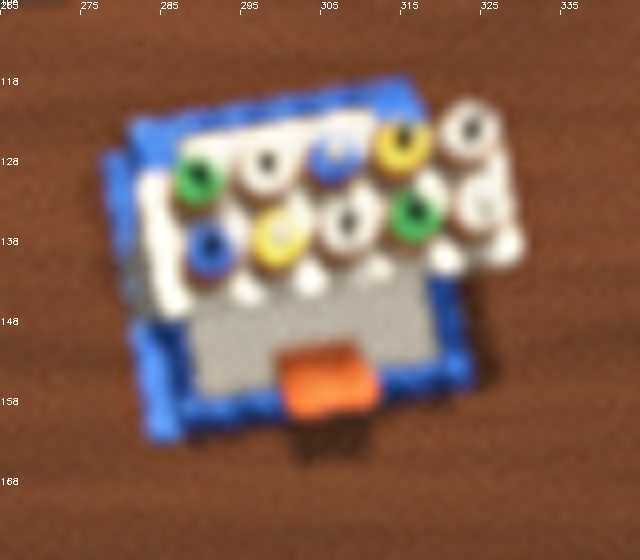

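View pics/cs.png

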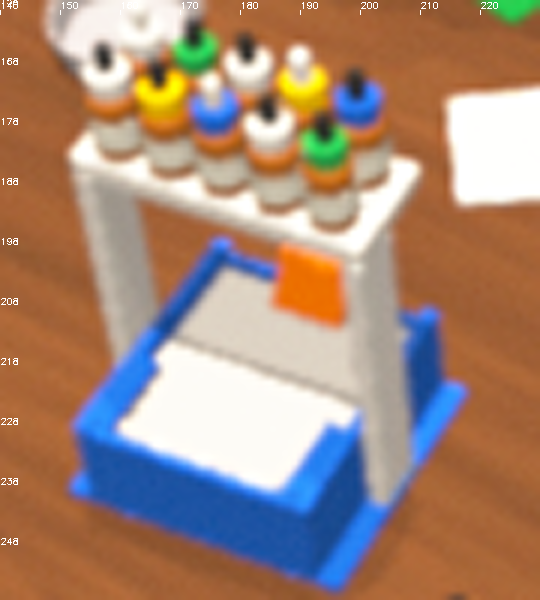

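```bash
cat > model.py <<'E'
from h import *
def T(x,y,yaw): 
    M=np.eye(4); M[:3,:3]=R.from_euler('z',yaw).as_matrix(); M[:2,3]=x,y; return M
def ap(M,P): return (M[:3,:3]@np.asarray(P,float).T).T+M[:3,3]
def rect(x0,x1,y0,y1,z): return [(x0,y0,z),(x1,y0,z),(x1,y1,z),(x0,y1,z),(x0,y0,z)]
def station_lines(M):
    g=(0,255,0);c=(255,255,0);m=(255,0,255)
    L=[(rect(-.069,.069,-.0645,.0645,.061),g),(rect(-.069,.069,-.0645,.0645,0),c),
       (rect(-.069,-.063,-.0565,.0565,.053),m),(rect(.045-.0,.105-.0,-.0755,.0755,.180),(0,255,255))]
    return [(ap(M,a),b) for a,b in L]
def lid_lines(ML):
    # lid frame
    f=(0,0,255);th=np.radians(35)
    up=np.array([-np.sin(th),0,np.cos(th)]);n=np.array([np.cos(th),0,np.sin(th)])
    gp=np.array([-.0686,0,.0345]); base=gp-up*.036
    L=[(rect(-.06,.06,-.055,.055,.005),f)]
    for s in(-1,1):
        L.append(([base+n*.005*s+np.array([0,a,0])+up*b for a,b in((-.02,0),(.02,0),(.02,.05),(-.02,.05),(-.02,0))],f))
    return [(ap(ML,a),b) for a,b in L]
E
python3 - <<'E'
from model import *
S=pickle.load(open("S0.pkl","rb")); s=S["top"]
Rm=cv2.Rodrigues(s["rvec"])[0]; print("topcam",-Rm.T@s["tvec"]); s2=S["scene"]; print("scenecam",-cv2.Rodrigues(s2["rvec"])[0].T@s2["tvec"])
fl=ray(s,(283.75,162.5),.061); fr=ray(s,(324,156),.061); print(fl,fr)
v=fl-fr; yaw=np.arctan2(v[1],v[0])-np.pi/2; print(np.linalg.norm(v),yaw)
c=(fl+fr)/2; x,y=c[0]+.069*np.cos(yaw),c[1]+.069*np.sin(yaw); print(x,y)
M=T(x,y,yaw); LL=station_lines(M)+lid_lines(M@np.block([[np.eye(3),np.array([[.0],[0],[.045]])],[0,0,0,1]]))
crop(s,(305,143),70,80,8,"pics/ct1.png",LL)
crop(s2,(185,208),100,90,6,"pics/cs1.png",LL)
E
```

```text
topcam [ 0.37519383 -0.0216375   1.64220815]
scenecam [1.33152641 0.47942072 1.08130234]
[ 0.61284978 -0.093625    0.061     ] [ 0.63500013 -0.24071575  0.061     ]
0.1487492106940925 0.14946658744085495
0.6921556511670446 -0.15689553997537545
```

View pics/ct1.png

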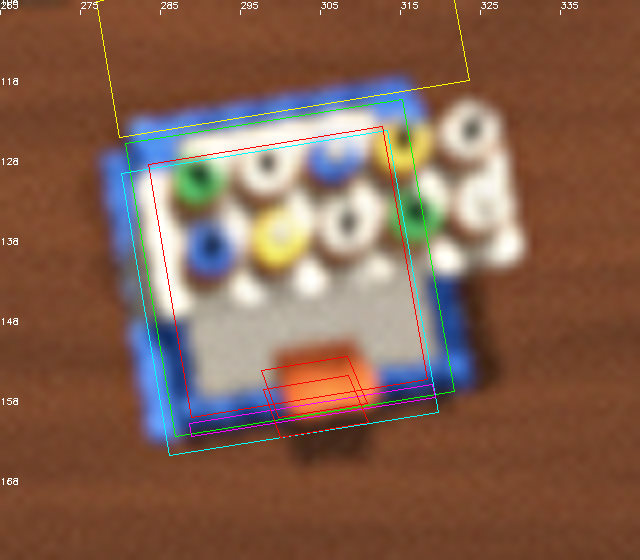

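View pics/cs1.png

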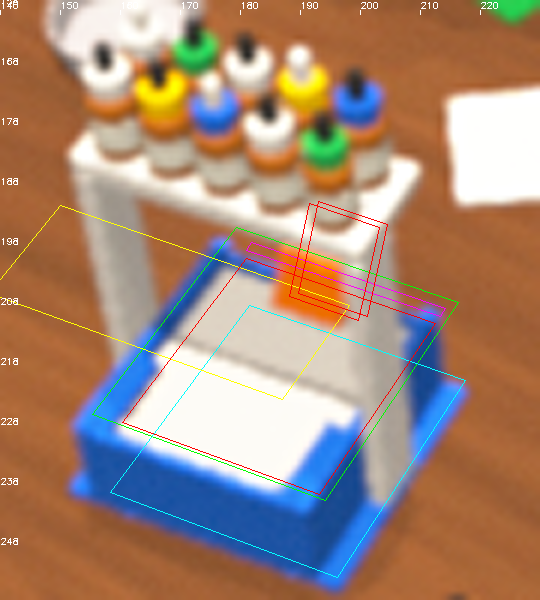

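```bash
cat > fit.py <<'E'
from model import *
from scipy.optimize import least_squares
S=pickle.load(open("S0.pkl","rb"))
t=lambda x,y:(265+x/8-.5,108+y/8-.5); c=lambda x,y:(140+x/6-.5,158+y/6-.5)
h=.0645;f=.0755
obs=[("scene",c(75,428),(.069,-h,.061)),("scene",c(300,512),(.069,h,.061)),("scene",c(220,240),(-.069,-h,.061)),("scene",c(432,310),(-.069,h,.061)),
("scene",c(335,590),(.069,f,.0)),("scene",c(467,390),(-.069,f,.0)),("scene",c(68,490),(.069,-f,.0)),
("top",t(412,78),(.069,-h,.061)),("top",t(130,120),(.069,h,.061)),("top",t(474,386),(-.069,-f,.0)),("top",t(150,440),(-.069,f,.0)),("top",t(103,150),(.069,f,.0)),
("scene",c(68,155),(.015,-f,.183)),("scene",c(355,248),(.015,f,.183)),("scene",c(418,167),(-.045,f,.183)),("top",t(185,312),(-.045,f,.183)),("top",t(522,250),(-.045,-f,.183))]
def res(p,full=False):
    M=T(*p); return np.array([proj(S[n],ap(M,[q]))[0]-u for n,u,q in obs])
r=least_squares(lambda p:res(p).ravel(),[.69,-.157,.15],loss='soft_l1')
print(r.x); print(np.round(res(r.x),1))
M=T(*r.x); LL=station_lines(M)[:3]+[(ap(M,rect(-.045,.015,-f,f,.18)),(0,255,255)),(ap(M,rect(-.069,.069,-f,f,.0)),(255,255,0))]+lid_lines(M@np.block([[np.eye(3),np.array([[0.],[0],[.045]])],[0,0,0,1]]))
crop(S["top"],(305,143),70,80,8,"pics/ct2.png",LL)
crop(S["scene"],(185,208),100,90,6,"pics/cs2.png",LL)
E
python3 fit.py
```

```text
[ 0.70242163 -0.1631245   0.1566547 ]
[[-1.  -0.6]
 [ 0.6 -0.5]
 [-1.1 -0.8]
 [ 0.7 -0.1]
 [ 0.   0.5]
 [-0.8  0.7]
 [ 0.2  0.8]
 [ 0.3 -0.2]
 [ 1.   0.4]
 [ 0.1 -0. ]
 [ 1.3 -0.1]
 [ 0.9  0.9]
 [ 0.3  2.2]
 [ 0.3  2.6]
 [ 0.   1.6]
 [-1.9  0.8]
 [ 0.   1.2]]
```

View pics/ct2.png

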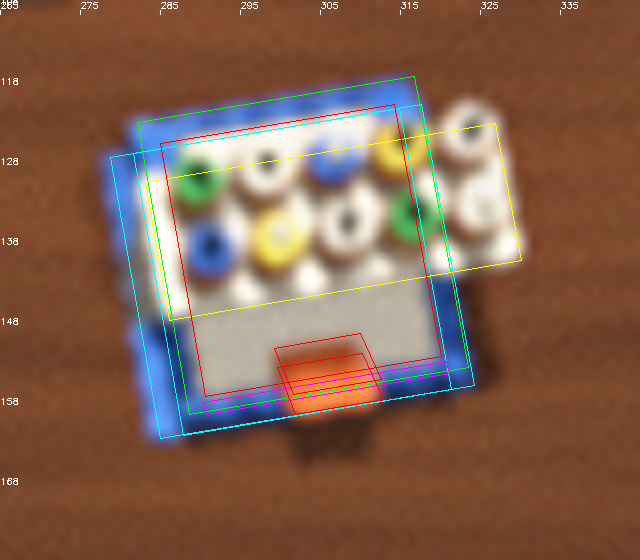

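View pics/cs2.png

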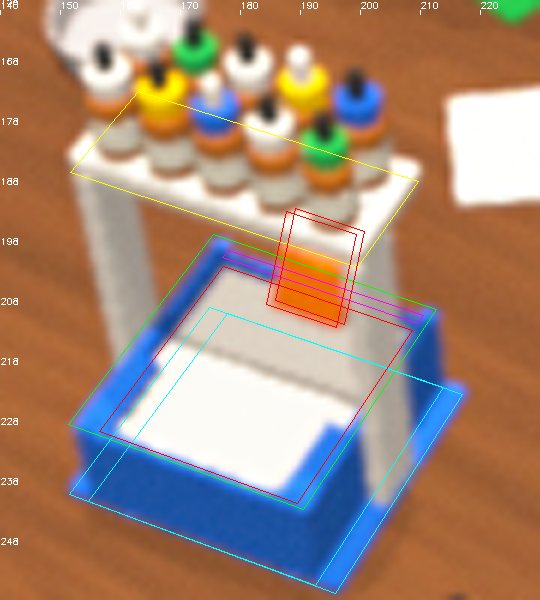

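```bash
cat > fitlid.py <<'E'
from model import *
S=pickle.load(open("S0.pkl","rb"))
def orange(s):
    h=cv2.cvtColor(s["pixels"],cv2.COLOR_RGB2HSV).astype(int); return ((h[...,0]<14)&(h[...,1]>190)&(h[...,2]>110)).astype(np.uint8)
for n,b in(("top",(290,325,145,165)),("scene",(180,205,192,216))):
    m=orange(S[n])[b[2]:b[3],b[0]:b[1]]; print(n,m.sum()); print("\n".join("".join(".#"[v] for v in r) for r in m))
M0=T(.70242,-.16312,.15665)
s=S["top"];m=orange(s); mm=np.zeros_like(m); mm[145:165,290:325]=m[145:165,290:325]; f=8
big=cv2.resize(s["pixels"],None,fx=1,fy=1)
best=[]
for dx in np.arange(-.008,.0081,.001):
  for dy in np.arange(-.006,.0061,.001):
    ML=M0@np.block([[np.eye(3),np.array([[dx],[dy],[.045]])],[0,0,0,1]])
    P=np.vstack([l for l,_ in lid_lines(ML)[1:]]); hull=cv2.convexHull(((proj(s,P)+.5)*f).astype(np.int32))
    r=np.zeros((160,280),np.uint8); cv2.fillPoly(r,[hull-np.array([290*f,145*f])],1)
    cov=cv2.resize(r.astype(np.float32),(35,20),interpolation=cv2.INTER_AREA)
    best.append((np.abs(cov-mm[145:165,290:325]).sum(),dx,dy))
best.sort(); print(best[:6])
E
python3 fitlid.py
```

```text
top 32
...................................
...................................
...................................
...................................
...................................
...................................
...................................
..............#####................
...........########................
...........#########...............
...........####..###...............
...........##......................
............#......................
...................................
...................................
...................................
...................................
...................................
...................................
...................................
scene 17
.........................
.........................
.........................
.........................
.........................
.........................
.........................
.........................
......#..#...............
.......#.................
.......#.................
.......#.................
.......#.................
.........................
................#........
......#.........#........
......#.........#........
.........#......#........
............#...#........
...............##........
.........................
.........................
.........................
.........................
[(np.float32(68.203125), np.float64(0.006), np.float64(0.006)), (np.float32(68.296875), np.float64(0.002999999999999999), np.float64(0.004999999999999999)), (np.float32(68.296875), np.float64(0.005000000000000001), np.float64(0.006)), (np.float32(68.46875), np.float64(0.0010000000000000009), np.float64(0.004)), (np.float32(68.46875), np.float64(0.005000000000000001), np.float64(0.0)), (np.float32(68.5625), np.float64(0.005000000000000001), np.float64(0.001))]
```

```bash
sed -i 's/return ((h.*$/p=s["pixels"].astype(int); return ((p[...,0]-p[...,2]>105)\&(p[...,0]>1.4*p[...,1])).astype(np.uint8)/' fitlid.py; python3 fitlid.py
```

```text
top 80
...................................
...................................
...................................
...................................
...................................
...................................
...................................
............########...............
..........###########..............
..........###########..............
..........############.............
...........###########.............
...........###########.............
...........###########.............
............#####..................
...................................
...................................
...................................
...................................
...................................
scene 138
.........................
.........................
.........................
.........................
.........................
.........................
###......................
.##########..............
....##########...........
......##########.........
.......##########........
.......##########........
......###########........
......###########........
......###########........
.....############........
.....#############.......
......############.......
.........#########.......
............#####........
...............#.........
.........................
.........................
.........................
[(np.float32(21.65625), np.float64(-0.003), np.float64(0.0)), (np.float32(21.703125), np.float64(-0.003), np.float64(0.002)), (np.float32(22.015625), np.float64(-0.004), np.float64(0.001)), (np.float32(22.1875), np.float64(-0.003), np.float64(0.001)), (np.float32(22.296875), np.float64(-0.004), np.float64(0.002)), (np.float32(22.84375), np.float64(-0.005), np.float64(0.001))]
```

```bash
python3 - <<'E'
from model import *
S=pickle.load(open("S0.pkl","rb"));s=S["top"]
p=lambda u,v,z:np.round(ray(s,(u/1.5-.17,v/1.5-.17),z),3)
print("mat",[p(*q,.003) for q in((266,175),(338,165),(351,254),(278,265))])
print("bottle_b",p(384,185,.067),"a",p(391,307,.067),"c",p(220,294,.067),"cup",p(222,218,.085),"dish",p(559,288,.022),"jar",p(561,214,.075))
print("pink",[p(*q,.06) for q in((285,325),(345,316),(356,370),(296,383))],[p(*q,.2) for q in((277,350),(345,345),(278,375))])
im=s["pixels"][90:270,160:340,::-1]; cv2.imwrite("pics/mid.png",cv2.resize(im,None,fx=3.2,fy=3.2,interpolation=cv2.INTER_CUBIC))
M0=T(.70242,-.16312,.15665); g=ap(M0,[(-.0716,.001,.0795)])[0]; th=np.radians(35)
z=M0[:3,:3]@[np.sin(th),0,-np.cos(th)]; y=-M0[:3,1]; x=np.cross(y,z); Rt=R.from_matrix(np.c_[x,y,z])
print("grasp",g,"tcp",g+.019*z,Rt.as_rotvec(),"z",z)
E
```

```text
mat [array([0.805, 0.31 , 0.003]), array([0.829, 0.125, 0.003]), array([0.598, 0.093, 0.003]), array([0.573, 0.277, 0.003])]
bottle_b [0.759 0.007 0.067] a [ 0.46  -0.007  0.067] c [0.496 0.406 0.067] cup [0.679 0.399 0.085] dish [ 0.505 -0.422  0.022] jar [ 0.68  -0.42   0.075]
pink [array([0.42 , 0.249, 0.06 ]), array([0.44 , 0.104, 0.06 ]), array([0.311, 0.078, 0.06 ]), array([0.282, 0.221, 0.06 ])] [array([0.362, 0.242, 0.2  ]), array([0.371, 0.093, 0.2  ]), array([0.307, 0.239, 0.2  ])]
grasp [ 0.6315407  -0.17330257  0.0795    ] tcp [ 0.64230521 -0.17160238  0.06393611] [-2.94307311 -0.23098875 -0.92794739] z [ 0.56655326  0.08948372 -0.81915204]
```

View pics/mid.png

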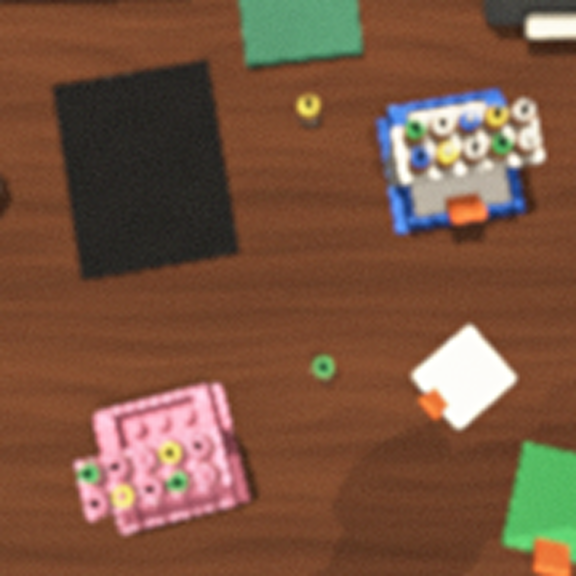

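The close crop and overlay confirm it: the white lid sits in the blue box, with its tab near (306,154) in native top pixels and (192,205) in the scene. Next I'll write a motion helper and make the approach.

```bash
cat > mv.py <<'E'
from model import *
from cell import manip
def frame(yaw,lean):  # tool pose, jaws across; z leaning forward/down
    th=np.radians(lean);A=R.from_euler('z',yaw).as_matrix()
    z=A@[np.sin(th),0,-np.cos(th)];y=-A[:,1];return R.from_matrix(np.c_[np.cross(y,z),y,z])
def rows(p,Rt,n,show=5):
    o=manip.observe();p0=o["ee_pos"];R0=R.from_rotvec(o["tcp_rot"]);d=(R0.inv()*Rt).as_rotvec()
    print("t %.2f"%o["clock"],"pos",np.round(p0,4),"err mm",np.round((p-p0)*1e3,1),"rot",np.round(d,4),"F",np.round(o["force"],1),"M",np.round(o["moment"],2),"gap",round(o["finger_gap"]*1e3,1))
    for i in range(min(n,show)):
        Ri=R0*R.from_rotvec(d*i/n)
        print([round(float(v),1) for v in Ri.inv().apply((p-p0)/n*1e3)]+[round(float(v),4) for v in d/n])
G=np.array([.6315,-.1733,.0795]); F=frame(.1567,35); TC=G+.019*F.as_matrix()[:,2]
PRE=TC-.11*F.as_matrix()[:,2]
E
python3 -c "
from mv import *
rows(PRE,F,13,5)"
```

```text
t 0.20 pos [ 0.297  -0.6059  0.205 ] err mm [283.  424.4 -51. ] rot [-0.0921  0.6064  0.2894] F [-0.3 -0.7 -1. ] M [-0.03 -0.02  0.  ] gap 93.9
[33.9, -19.7, 3.9, -0.0071, 0.0466, 0.0223]
[33.3, -20.5, 5.4, -0.0071, 0.0466, 0.0223]
[32.5, -21.3, 6.7, -0.0071, 0.0466, 0.0223]
[31.7, -22.1, 8.1, -0.0071, 0.0466, 0.0223]
[30.8, -22.8, 9.4, -0.0071, 0.0466, 0.0223]
```

Request:
{"fn": "play_rows", "kwargs": {"series": [[34,-20,2,-0.007,0.047,0.022],[33,-20.5,3.5,-0.007,0.047,0.022],[32.5,-21,5,-0.007,0.047,0.022],[31.5,-22,6.5,-0.007,0.047,0.022],[31,-23,8,-0.007,0.047,0.022]], "grip": 0.36, "grip_force": 10}}

```text
clock: 0.7
ee_pos: [0.4061, -0.4411, 0.1928]
tcp_rot: [-3.056, -0.517, -0.376]
force: [1.5, -0.2, -0.7]
finger_gap: 0.0608
```

```bash
python3 -c "
from mv import *
rows(PRE,F,9,5)"
```

```text
t 0.70 pos [ 0.4061 -0.4411  0.1928] err mm [173.8 259.7 -38.7] rot [-0.0544  0.3665  0.17  ] F [ 1.5 -0.2 -0.7] M [-0.1   0.16 -0.02] gap 60.8
[26.0, -21.0, 10.4, -0.006, 0.0407, 0.0189]
[25.1, -21.6, 11.3, -0.006, 0.0407, 0.0189]
[24.2, -22.1, 12.2, -0.006, 0.0407, 0.0189]
[23.3, -22.7, 13.0, -0.006, 0.0407, 0.0189]
[22.3, -23.2, 13.8, -0.006, 0.0407, 0.0189]
```

Request:
{"fn": "play_rows", "kwargs": {"series": [[26,-21,10,-0.006,0.041,0.019],[25,-21.5,11,-0.006,0.041,0.019],[24,-22,12,-0.006,0.041,0.019],[23,-22.5,13,-0.006,0.041,0.019],[22,-23,13.5,-0.006,0.041,0.019]]}}

```text
clock: 1.2
ee_pos: [0.5051, -0.2915, 0.1727]
tcp_rot: [-3.005, -0.351, -0.702]
force: [0.4, -0.1, -1.0]
finger_gap: 0.06
```

```bash
python3 -c "
from mv import *
rows(PRE,F,5,5)"
```

```text
t 1.20 pos [ 0.5051 -0.2915  0.1727] err mm [ 74.8 110.1 -18.7] rot [-0.0221  0.1531  0.0703] F [ 0.4 -0.1 -1. ] M [-0.    0.34 -0.09] gap 60.0
[16.0, -18.1, 11.7, -0.0044, 0.0306, 0.0141]
[15.4, -18.4, 12.1, -0.0044, 0.0306, 0.0141]
[14.8, -18.7, 12.5, -0.0044, 0.0306, 0.0141]
[14.1, -18.9, 12.9, -0.0044, 0.0306, 0.0141]
[13.5, -19.2, 13.2, -0.0044, 0.0306, 0.0141]
```

Request:
{"fn": "play_rows", "kwargs": {"series": [[16,-18,11.5,-0.0044,0.031,0.014],[15.5,-18.5,12,-0.0044,0.031,0.014],[15,-18.5,12.5,-0.0044,0.031,0.014],[14,-19,13,-0.0044,0.031,0.014],[13.5,-19,13,-0.0044,0.031,0.014]]}}

```text
clock: 1.7
ee_pos: [0.5821, -0.1762, 0.1544]
tcp_rot: [-2.94, -0.227, -0.939]
force: [0.2, -0.2, 0.9]
finger_gap: 0.06
```

```bash
python3 - <<'E'
from mv import *
rows(PRE,F,1,1)
from cell import eyes
S={n:eyes.snapshot(n) for n in("scene","top")}; pickle.dump(S,open("S1.pkl","wb"))
crop(S["top"],(305,150),80,80,7,"pics/p_t.png")
crop(S["scene"],(190,195),100,100,6,"pics/p_s.png")
a=cv2.imread("pics/p_t.png");b=cv2.imread("pics/p_s.png");h=max(a.shape[0],b.shape[0])
cv2.imwrite("pics/p1.png",cv2.resize(np.hstack([cv2.copyMakeBorder(i,0,h-i.shape[0],0,0,0) for i in(a,b)]),None,fx=.68,fy=.68))
E
```

```text
t 1.70 pos [ 0.5821 -0.1762  0.1544] err mm [-2.2 -5.2 -0.4] rot [ 0.0014 -0.0074 -0.0021] F [ 0.2 -0.2  0.9] M [-0.09  0.49 -0.07] gap 60.0
[-2.6, 4.8, -1.4, 0.0014, -0.0074, -0.0021]
```

View pics/p1.png

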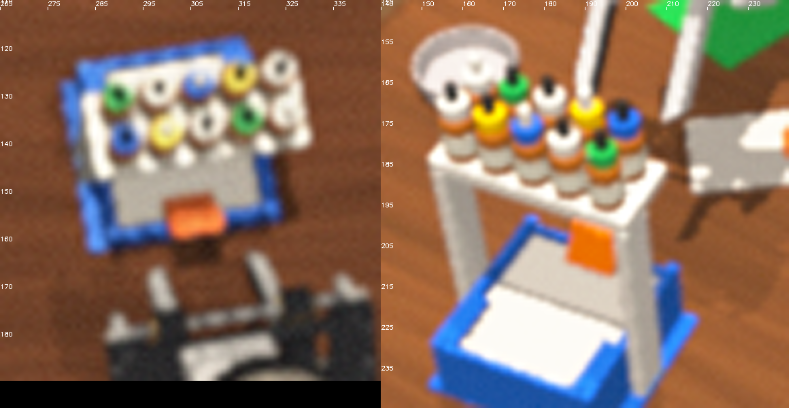

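```bash
python3 - <<'E'
from mv import *
S=pickle.load(open("S1.pkl","rb"));s=S["top"];s2=S["scene"]
o=manip.observe();p=o["ee_pos"];Rm=R.from_rotvec(o["tcp_rot"]).as_matrix()
e=[(p,(0,0,255))]
L=[]
for sg in(-1,1):
    for xs in(-.008,.008):
        a=p+Rm@[xs,sg*.030,0];b=p+Rm@[xs,sg*.030,-.05];L.append(([a,b],(0,0,255)))
        a=p+Rm@[xs,sg*.0425,0];b=p+Rm@[xs,sg*.0425,-.05];L.append(([a,b],(0,255,0)))
M0=T(.70242,-.16312,.15665); L+=lid_lines(M0@np.block([[np.eye(3),np.array([[-.003],[.001],[.045]])],[0,0,0,1]]))
crop(s,(305,160),60,80,9,"pics/p2.png",L)
crop(s2,(190,180),90,110,7,"pics/p3.png",L)
E
```

```text
(no output)
```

View pics/p2.png

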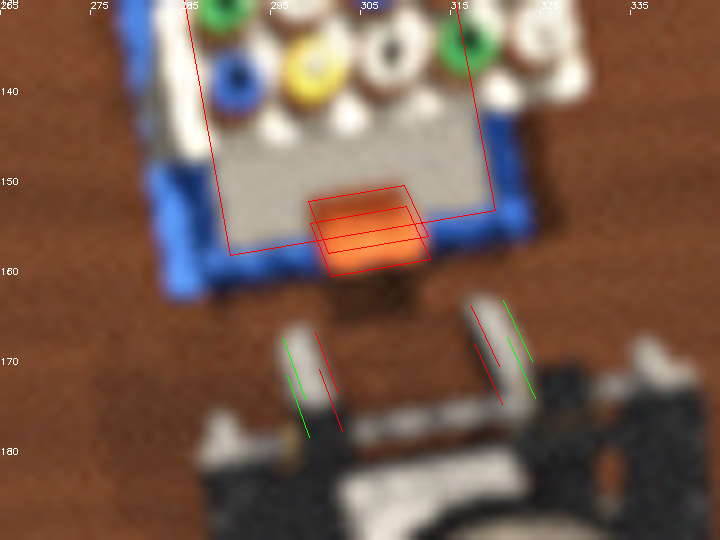

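View pics/p3.png

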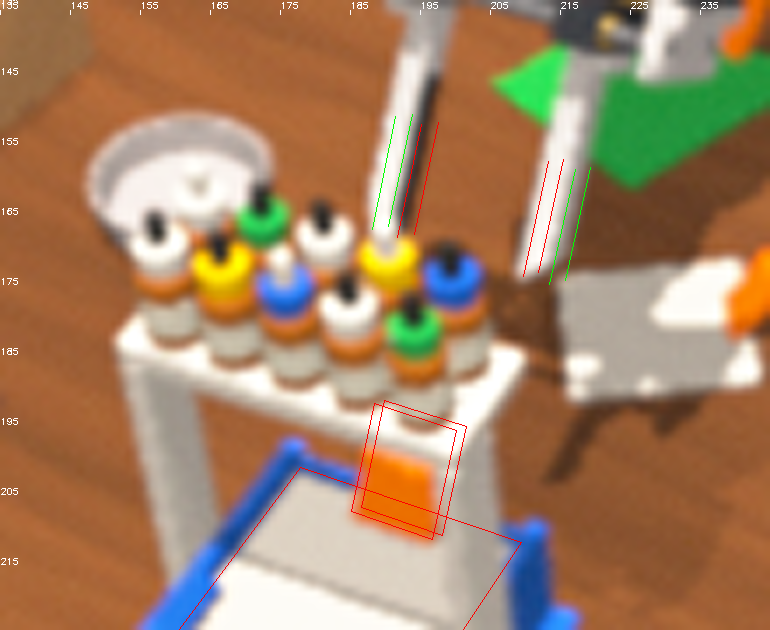

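```bash
sed -i 's/^G=.*/G=np.array([.6323,-.1730,.0795]); F=frame(.1567,35); TC=G+.019*F.as_matrix()[:,2]/' mv.py; python3 -c "
from mv import *
rows(TC-.03*F.as_matrix()[:,2],F,5,5)"
```

```text
t 1.80 pos [ 0.5821 -0.1737  0.1537] err mm [ 44.   -0.3 -65.2] rot [-0.0025 -0.0065 -0.0001] F [-0.3 -0.4  0.7] M [-0.04  0.52 -0.04] gap 59.9
[-0.5, 1.5, 15.6, -0.0005, -0.0013, -0.0]
[-0.4, 1.5, 15.7, -0.0005, -0.0013, -0.0]
[-0.4, 1.5, 15.7, -0.0005, -0.0013, -0.0]
[-0.4, 1.4, 15.7, -0.0005, -0.0013, -0.0]
[-0.4, 1.4, 15.7, -0.0005, -0.0013, -0.0]
```

Request:
{"fn": "play_rows", "kwargs": {"series": [[-0.5,1.5,16,-0.0005,-0.0015,0],[-0.5,1.5,16,-0.0005,-0.0015,0],[-0.5,1.5,16,-0.0005,-0.0015,0],[-0.4,1.4,15,-0.0005,-0.001,0],[-0.4,1.4,15,-0.0005,-0.001,0]]}}

```text
clock: 2.3
ee_pos: [0.6272, -0.1799, 0.0942]
tcp_rot: [-2.944, -0.237, -0.909]
force: [-0.3, -0.1, 0.7]
finger_gap: 0.0602
```

```bash
python3 -c "
from mv import *
rows(TC,F,4,4)"
```

```text
t 2.30 pos [ 0.6272 -0.1799  0.0942] err mm [ 15.8   8.6 -30.2] rot [-0.0058  0.0115  0.0022] F [-0.3 -0.1  0.7] M [-0.02  0.54 -0.04] gap 60.2
[-0.8, -1.5, 8.6, -0.0015, 0.0029, 0.0006]
[-0.8, -1.5, 8.6, -0.0015, 0.0029, 0.0006]
[-0.8, -1.5, 8.6, -0.0015, 0.0029, 0.0006]
[-0.8, -1.5, 8.6, -0.0015, 0.0029, 0.0006]
```

Request:
{"fn": "play_rows", "kwargs": {"series": [[-0.5,-2,5,-0.001,0.002,0.0005],[-0.5,-2,5,-0.001,0.002,0.0005],[-0.5,-2,5,-0.001,0.002,0.0005],[-0.5,-1,4,-0.001,0.002,0],[0,0,0,0,0,0]]}}

```text
clock: 2.8
ee_pos: [0.6384, -0.1756, 0.0856]
tcp_rot: [-2.94, -0.232, -0.896]
force: [-0.4, 0.2, 0.4]
finger_gap: 0.0604
```

```bash
python3 -c "
from mv import *
rows(TC,F,4,4)"
```

```text
t 2.80 pos [ 0.6384 -0.1756  0.0856] err mm [  4.7   4.3 -21.6] rot [-0.0132  0.0184 -0.0032] F [-0.4  0.2  0.4] M [-0.05  0.5  -0.04] gap 60.4
[-1.9, -0.8, 5.2, -0.0033, 0.0046, -0.0008]
[-1.9, -0.8, 5.2, -0.0033, 0.0046, -0.0008]
[-2.0, -0.8, 5.2, -0.0033, 0.0046, -0.0008]
[-2.0, -0.9, 5.2, -0.0033, 0.0046, -0.0008]
```

Request:
{"fn": "play_rows", "kwargs": {"series": [[-2.5,-1,7,-0.004,0.006,-0.001],[-2.5,-1,7,-0.004,0.006,-0.001],[-2.5,-1,7,-0.004,0.006,-0.001],[-1,-0.5,3,-0.002,0.003,0],[0,0,0,0,0,0]]}}

```text
clock: 3.3
ee_pos: [0.6485, -0.1787, 0.0754]
tcp_rot: [-2.939, -0.239, -0.887]
force: [0.2, -0.4, -0.6]
finger_gap: 0.0602
```

```bash
python3 -c "
from mv import *
rows(TC,F,4,1)"
```

```text
t 3.30 pos [ 0.6485 -0.1787  0.0754] err mm [ -5.4   7.4 -11.4] rot [-0.0182  0.0236 -0.0003] F [ 0.2 -0.4 -0.6] M [-0.11  0.5  -0.01] gap 60.2
[-2.4, -2.0, 1.8, -0.0046, 0.0059, -0.0001]
```

Request:
{"fn": "play_rows", "kwargs": {"series": [[0,0,0,0,0,0],[0,0,0,0,0,0],[0,0,0,0,0,0],[0,0,0,0,0,0],[0,0,0,0,0,0]]}}

```text
clock: 3.8
ee_pos: [0.6482, -0.1787, 0.0754]
tcp_rot: [-2.939, -0.238, -0.886]
force: [-0.1, 0.2, -0.4]
finger_gap: 0.0603
```

```bash
python3 -c "
from mv import *
rows(TC,F,4,1)"
```

```text
t 3.80 pos [ 0.6482 -0.1787  0.0754] err mm [ -5.1   7.4 -11.5] rot [-0.0182  0.0237 -0.0005] F [-0.1  0.2 -0.4] M [-0.06  0.51  0.04] gap 60.3
[-2.4, -2.0, 1.9, -0.0046, 0.0059, -0.0001]
```

Request:
{"fn": "play_rows", "kwargs": {"series": [[-9.5,-8,7.5,-0.018,0.024,0],[0,0,0,0,0,0],[0,0,0,0,0,0],[0,0,0,0,0,0],[0,0,0,0,0,0]]}}

```text
clock: 4.3
ee_pos: [0.6465, -0.1776, 0.0774]
tcp_rot: [-2.939, -0.238, -0.888]
force: [0.2, 0.4, 0.4]
finger_gap: 0.0599
```

```bash
python3 -c "
from mv import *
rows(TC,F,4,1)"
```

```text
t 4.30 pos [ 0.6465 -0.1776  0.0774] err mm [ -3.4   6.3 -13.5] rot [-0.0173  0.0229 -0.0003] F [0.2 0.4 0.4] M [-0.13  0.48  0.  ] gap 59.9
[-2.4, -1.6, 2.5, -0.0043, 0.0057, -0.0001]
```

Request:
{"fn": "play_rows", "kwargs": {"series": [[0,0,0,0,0,0],[0,0,0,0,0,0],[-3,-2,3,-0.006,0.008,0],[-3,-2,3,-0.006,0.008,0],[-5,-4,7,-0.012,0.016,0]]}}

```text
clock: 4.8
ee_pos: [0.6478, -0.1784, 0.0778]
tcp_rot: [-2.94, -0.238, -0.89]
force: [0.7, 0.9, 0.7]
finger_gap: 0.06
```

```bash
python3 -c "
from mv import *
from cell import eyes
rows(TC,F,4,1)
for i in range(4):
  eyes.snapshot('top');print(np.round((TC-manip.observe()['ee_pos'])*1e3,2),np.round(manip.observe()['joint_vel'],3))
rows(TC,F,4,1)
"
```

```text
t 4.80 pos [ 0.6478 -0.1784  0.0778] err mm [ -4.7   7.1 -13.8] rot [-0.016   0.0221 -0.0005] F [0.7 0.9 0.7] M [-0.01  0.48  0.03] gap 60.0
[-2.7, -1.9, 2.4, -0.004, 0.0055, -0.0001]
[ -5.01   7.12 -13.9 ] [-0.001  0.    -0.001  0.001  0.003  0.     0.001]
[ -4.94   7.06 -13.89] [ 0.003 -0.002  0.     0.002 -0.001  0.    -0.   ]
[ -4.86   6.97 -13.85] [ 0.002 -0.002  0.     0.003 -0.001 -0.     0.   ]
[ -4.8    6.97 -13.82] [ 0.    -0.003  0.002 -0.001  0.002 -0.    -0.   ]
t 5.00 pos [ 0.6479 -0.1783  0.0778] err mm [ -4.8   7.  -13.8] rot [-0.0162  0.0221 -0.0002] F [-0.2 -0.3 -0.1] M [-0.03  0.5  -0.01] gap 59.7
[-2.7, -1.9, 2.4, -0.0041, 0.0055, -0.0001]
```

```bash
python3 -c "
from mv import *
o=manip.observe();print(np.round(o['joint_pos'],3),np.round(o['effort'],1))
from cell import eyes
s=eyes.snapshot('scene');cv2.imwrite('pics/full5.png',cv2.resize(s['pixels'][:,:,::-1],None,fx=1.5,fy=1.5))
"
```

```text
[ 0.606  0.429 -0.341  2.128 -1.021  0.163 -0.101] [ -0.  -78.4  -4.9 -31.6  -0.5  -0.2  -0. ]
```

View pics/full5.png

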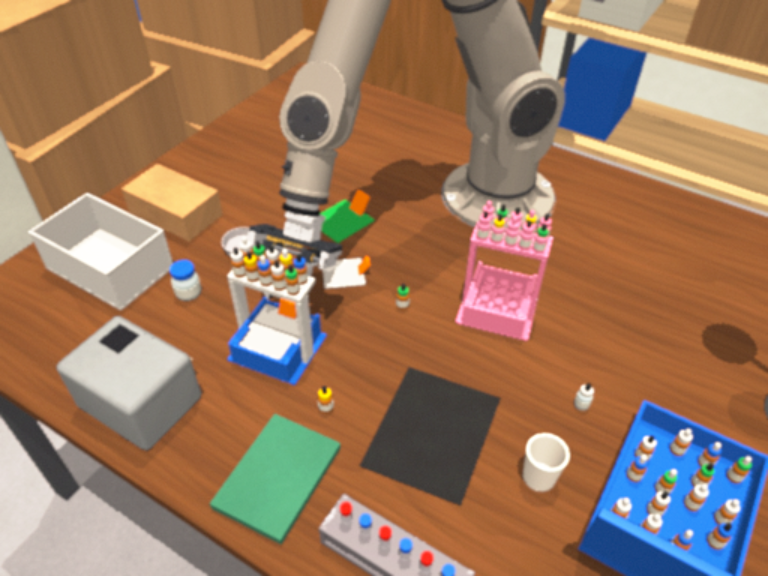

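Joints 5 and 6 are at their range ends, so the arm is stuck in a bad elbow posture rather than in contact. I'll identify the kinematics from recorded states and plan a better posture.

```bash
cat > kin.py <<'E'
import numpy as np
from scipy.spatial.transform import Rotation as R
from scipy.optimize import least_squares
import itertools
def fk(q,P,sg):
    c,c7,h,L1,L2,L3,a1,a2,a3=P; z=np.array([0,0,1.]);x=np.array([1.,0,0])
    A=R.from_euler('z',c+sg[0]*q[0]);p=h*z
    A=A*R.from_euler('y',q[1]);A=A*R.from_euler('z',sg[1]*q[2]);p=p+A.apply(L1*z+a1*x)
    A=A*R.from_euler('y',q[3]);A=A*R.from_euler('z',sg[2]*q[4]);p=p+A.apply(L2*z+a2*x)
    A=A*R.from_euler('y',q[5]);A=A*R.from_euler('z',sg[3]*q[6]+c7);p=p+A.apply(L3*z)
    return p,A
E
cat > fitk.py <<'E'
from kin import *
from cell import manip
import pickle,os
D=[(np.array([0.9655283,0.42674824,0.07385711,1.60659194,-0.03409679,1.11080241,-0.06708762]),np.array([0.29687931,-0.60572414,0.20477163]),np.array([-3.05918175,-.709425253,6.12e-4]))]
if os.path.exists("D.pkl"): D=pickle.load(open("D.pkl","rb"))
o=manip.observe(); D.append((o["joint_pos"],o["ee_pos"],o["tcp_rot"])); pickle.dump(D,open("D.pkl","wb"))
def res(P,sg):
    r=[]
    for q,p,w in D:
        pp,A=fk(q,P,sg); r+=list((pp-p)); r+=list(.3*(A.inv()*R.from_rotvec(w)).as_rotvec())
    r+=list(1e-3*(np.array(P[6:]))) + list(1e-4*(np.array(P[2:6])-[.35,.4,.4,.25])); return np.array(r)
out=[]
for sg in itertools.product((1,-1),repeat=4):
    for c in (-2,-.15,1.5,3):
      for c7 in(0,1.57,3.14,-1.57):
        r=least_squares(res,[c,c7,.35,.4,.4,.25,0,0,0],args=(sg,)); out.append((r.cost,sg,r.x))
out.sort(key=lambda t:t[0])
for o in out[:5]: print(o[0],o[1],np.round(o[2],4))
pickle.dump(out[0],open("K.pkl","wb")); print(np.round(res(out[0][2],out[0][1])*1e3,1))
E
python3 fitk.py
```

```text
9.032659184007028e-07 (-1, -1, -1, -1) [-7.0000e-04  1.5702e+00  1.6572e+00 -1.3601e+00 -5.5500e-02 -9.9700e-02
  1.3011e+00 -2.2160e-01  0.0000e+00]
9.032659184007032e-07 (-1, -1, -1, -1) [-7.0000e-04  7.8534e+00  1.6572e+00 -1.3601e+00 -5.5500e-02 -9.9700e-02
  1.3011e+00 -2.2160e-01  0.0000e+00]
9.032659184007038e-07 (-1, -1, -1, -1) [-7.0000e-04  1.5702e+00  1.6572e+00 -1.3601e+00 -5.5500e-02 -9.9700e-02
  1.3011e+00 -2.2160e-01  0.0000e+00]
9.032659184007052e-07 (-1, -1, -1, -1) [-7.0000e-04  1.5702e+00  1.6572e+00 -1.3601e+00 -5.5500e-02 -9.9700e-02
  1.3011e+00 -2.2160e-01  0.0000e+00]
9.032659184007052e-07 (-1, -1, -1, -1) [-7.0000e-04  1.5702e+00  1.6572e+00 -1.3601e+00 -5.5500e-02 -9.9700e-02
  1.3011e+00 -2.2160e-01  0.0000e+00]
[ 0.   0.   0.  -0.  -0.  -0.   0.   0.  -0.   0.1 -0.   0.   1.3 -0.2
  0.   0.1 -0.2 -0.  -0. ]
```

```bash
cat > kin.py <<'E'
import numpy as np
from scipy.spatial.transform import Rotation as R
from scipy.optimize import least_squares
# P: c,c7,h,L1,L2,L3, x offsets(3), y offsets(3)
def fk(q,P):
    c,c7,h,L1,L2,L3,a0,a1,a2,b0,b1,b2=P; V=lambda a,b,l:np.array([a,b,l])
    A=R.from_euler('z',c-q[0]);p=A.apply(V(a0,b0,h))
    A=A*R.from_euler('y',q[1])*R.from_euler('z',-q[2]);p=p+A.apply(V(a1,b1,L1))
    A=A*R.from_euler('y',q[3])*R.from_euler('z',-q[4]);p=p+A.apply(V(a2,b2,L2))
    A=A*R.from_euler('y',q[5])*R.from_euler('z',-q[6]+c7);p=p+A.apply(V(0,0,L3))
    return p,A
E
cat > fitk.py <<'E'
from kin import *
from cell import manip
import pickle,os,sys
D=pickle.load(open("D.pkl","rb"))
o=manip.observe()
if np.abs(o["joint_pos"]-D[-1][0]).max()>.02: D.append((o["joint_pos"],o["ee_pos"],o["tcp_rot"])); pickle.dump(D,open("D.pkl","wb"))
def res(P,reg=1):
    r=[]
    for q,p,w in D:
        pp,A=fk(q,P); r+=list((pp-p)); r+=list(.3*(A.inv()*R.from_rotvec(w)).as_rotvec())
    return np.array(r+[reg*v for v in list(3e-3*(np.array(P[6:9])))+list(3e-4*np.array(P[9:])) + list(1e-4*(np.array(P[2:6])-[.35,.4,.4,.25]))])
r=least_squares(res,[0,np.pi/2,.35,.4,.4,.25,0,0,0,0,0,0])
print(len(D),r.cost,np.round(r.x,4)); pickle.dump(r.x,open("K.pkl","wb"));print(np.round(res(r.x)[:6*len(D)].reshape(-1,6)*1e3,2))
E
python3 fitk.py
```

```text
2 3.300088118531099e-10 [-0.0000e+00  1.5708e+00  3.1070e-01  5.2780e-01  5.0430e-01  3.6310e-01
  4.0000e-04  3.0000e-04 -3.0000e-04 -3.3500e-02 -3.8500e-02  8.6000e-03]
[[ 0.  0.  0. -0.  0. -0.]
 [-0.  0. -0.  0. -0.  0.]]
```

```bash
cat > ik.py <<'E'
from kin import *
import pickle
lo=np.array([-2.85,-.5,-1.23,.21,-1.02,.16,-2.73]);hi=np.array([2.85,2.14,1.37,2.46,4.16,2.05,2.73])
P=pickle.load(open("K.pkl","rb"))
def err(q,p,Rt):
    pp,A=fk(q,P); return np.r_[(pp-p)*1,.3*(A.inv()*Rt).as_rotvec()]
def solutions(p,Rt,n=150,seed=0,m=.03):
    rng=np.random.default_rng(seed);out=[]
    for _ in range(n):
        r=least_squares(err,rng.uniform(lo+m,hi-m),args=(p,Rt),bounds=(lo+m,hi-m),max_nfev=60)
        if np.abs(r.fun).max()<2e-4:
            q=r.x; out.append((np.minimum(q-lo,hi-q).min(),q))
    out.sort(key=lambda t:-t[0]); return out
E
python3 - <<'E'
from ik import *
from mv import TC,F,PRE,frame
np.set_printoptions(suppress=True,precision=2)
from scipy.spatial.transform import Rotation as R
for nm,p,Rt in(("TC",TC,F),("TCflip",TC,F*R.from_euler('z',np.pi)),("PRE",PRE,F)):
    s=solutions(p,Rt); print(nm,len(s)); [print(round(a,2),q) for a,q in s[:8]]
E
```

```text
TC 22
0.12 [ 1.21  0.72 -1.11  2.1   1.35  0.32 -2.25]
0.08 [ 1.23  0.75 -1.15  2.1   1.38  0.36 -2.26]
0.07 [ 1.12  0.65 -0.99  2.1   1.26  0.23 -2.2 ]
0.07 [ 1.12  0.64 -0.98  2.1   1.25  0.23 -2.2 ]
0.07 [ 1.24  0.76 -1.16  2.1   1.39  0.37 -2.26]
0.06 [ 1.25  0.77 -1.17  2.1   1.39  0.38 -2.26]
0.05 [ 1.25  0.77 -1.18  2.1   1.4   0.39 -2.26]
0.05 [ 1.11  0.63 -0.96  2.1   1.23  0.21 -2.19]
TCflip 56
0.12 [ 1.17  0.69 -1.05  2.1   1.31  0.28  0.91]
0.11 [ 1.16  0.68 -1.04  2.1   1.3   0.27  0.91]
0.09 [ 1.15  0.66 -1.02  2.1   1.28  0.25  0.92]
0.08 [ 1.13  0.65 -1.    2.1   1.27  0.24  0.93]
0.08 [ 1.13  0.65 -0.99  2.1   1.26  0.24  0.93]
0.07 [ 1.13  0.65 -0.99  2.1   1.26  0.23  0.94]
0.07 [ 1.12  0.65 -0.99  2.1   1.26  0.23  0.94]
0.07 [ 1.12  0.64 -0.98  2.1   1.25  0.23  0.94]
PRE 51
0.12 [ 0.7   0.2  -0.36  2.23 -0.9   0.28 -0.23]
0.11 [ 0.75  0.21 -0.41  2.23 -0.86  0.27 -0.26]
0.11 [ 0.77  0.21 -0.44  2.23 -0.85  0.27 -0.28]
0.11 [ 0.68  0.2  -0.34  2.24 -0.91  0.28 -0.22]
0.1 [ 0.83  0.22 -0.5   2.23 -0.8   0.26 -0.32]
0.1 [ 0.84  0.22 -0.51  2.22 -0.79  0.26 -0.33]
0.1 [ 0.85  0.22 -0.52  2.22 -0.78  0.26 -0.34]
0.1 [ 0.87  0.22 -0.55  2.22 -0.76  0.26 -0.35]
```

```bash
python3 - <<'E'
from ik import *
from mv import G,frame
np.set_printoptions(suppress=True,precision=2)
for lean in (25,20,15):
    F=frame(.1567,lean);TC=G+.019*F.as_matrix()[:,2]
    s=solutions(TC,F,80); print(lean,len(s)); [print(round(a,2),q) for a,q in s[:40:4]]
# mat
F=frame(.14,20); 
for yaw in (.14,):
    F=frame(yaw,20);A=R.from_euler('z',yaw).as_matrix(); g=np.array([.7013,.201,.003])+A@[-.0686,0,.0345]
    s=solutions(g+.019*F.as_matrix()[:,2],F,80); print("mat",len(s)); [print(round(a,2),q) for a,q in s[:40:4]]
E
```

```text
25 21
0.22 [ 1.07  0.66 -1.01  2.    0.89  0.47 -1.88]
0.15 [ 0.18  0.42  0.09  2.09 -0.74  0.31 -0.49]
0.13 [ 0.3   0.42 -0.05  2.08 -0.57  0.29 -0.64]
0.11 [ 0.58  0.45 -0.38  2.05 -0.05  0.27 -1.09]
0.11 [ 0.46  0.43 -0.23  2.06 -0.29  0.27 -0.88]
0.03 [ 1.19  0.79 -1.2   1.99  1.1   0.61 -2.01]
20 20
0.35 [ 0.92  0.59 -0.84  1.95  0.63  0.51 -1.69]
0.26 [ 0.04  0.44  0.24  2.04 -0.61  0.42 -0.65]
0.24 [ 0.11  0.44  0.15  2.03 -0.52  0.4  -0.73]
0.23 [ 0.46  0.45 -0.26  1.99 -0.05  0.39 -1.13]
0.23 [ 0.41  0.44 -0.2   2.   -0.12  0.39 -1.07]
15 18
0.45 [ 0.82  0.58 -0.75  1.9   0.53  0.61 -1.62]
0.38 [ 0.61  0.51 -0.48  1.91  0.26  0.54 -1.41]
0.35 [ 0.03  0.46  0.23  1.97 -0.42  0.51 -0.85]
0.34 [ 0.26  0.46 -0.05  1.95 -0.16  0.5  -1.07]
0.07 [ 1.08  0.8  -1.16  1.87  0.94  0.82 -1.9 ]
mat 23
0.22 [-0.18  0.52 -0.32  2.    0.73  0.39 -2.51]
0.18 [-0.32  0.5  -0.15  2.02  0.55  0.34 -2.36]
0.14 [-0.45  0.5   0.    2.03  0.35  0.3  -2.2 ]
0.12 [-0.54  0.5   0.12  2.04  0.18  0.28 -2.04]
0.1 [-0.74  0.52  0.36  2.06 -0.28  0.26 -1.62]
0.03 [ 0.08  0.59 -0.64  1.98  1.    0.53 -2.7 ]
```

```bash
cat > sim.py <<'E'
from ik import *
from scipy.spatial.transform import Slerp
def jac(q,eps=1e-6):
    p0,A0=fk(q,P);J=np.zeros((6,7))
    for i in range(7):
        d=q.copy();d[i]+=eps;p,A=fk(d,P);J[:3,i]=(p-p0)/eps;J[3:,i]=(A*A0.inv()).as_rotvec()/eps
    return J
def go(q,p,Rt,step=.004):
    """min-norm path; returns q, min margin"""
    p0,A0=fk(q,P);d=(A0.inv()*Rt).as_rotvec();n=int(max(np.linalg.norm(p-p0)/step,np.linalg.norm(d)/.02))+1;mm=9
    for i in range(1,n+1):
        pi=p0+(p-p0)*i/n;Ri=A0*R.from_rotvec(d*i/n)
        for _ in range(2):
            pp,A=fk(q,P);e=np.r_[pi-pp,(Ri*A.inv()).as_rotvec()];J=jac(q)
            q=q+J.T@np.linalg.solve(J@J.T+1e-6*np.eye(6),e)
        q=np.clip(q,lo,hi);mm=min(mm,np.minimum(q-lo,hi-q).min())
    return q,mm
E
python3 - <<'E'
from sim import *
from mv import PRE,F,TC
np.set_printoptions(suppress=True,precision=3)
D=pickle.load(open("D.pkl","rb"));q=D[0][0]
q,m=go(q,PRE,F);print("sim PRE",q,m)
q,m=go(q,TC,F);print(q,m)
from mv import *
q=manip.observe()["joint_pos"]
for lean in(20,):
    F2=frame(.1567,lean);T2=G+.019*F2.as_matrix()[:,2];z=F2.as_matrix()[:,2]
    q1,m=go(q,T2-.09*z,F2);print(q1,m)
    q1,m=go(q1,T2,F2);print(q1,m)
E
```

```text
sim PRE [ 0.751  0.207 -0.418  2.231 -0.861  0.273 -0.265] 0.11333148047311956
[ 0.782  0.483 -0.561  2.155 -0.989  0.16  -0.089] 0.0
[ 0.024  0.268  0.272  2.046 -0.418  0.554 -0.812] 0.027141362561557747
[ 0.092  0.437  0.175  2.03  -0.542  0.407 -0.704] 0.24672795172669829
```

```bash
cat >> mv.py <<'E'
F=frame(.1567,20);ZZ=F.as_matrix()[:,2];TC=G+.019*ZZ;PRE=TC-.09*ZZ
E
python3 -c "
from mv import *
rows(PRE,F,5,5)"
```

```text
t 5.05 pos [ 0.6478 -0.1782  0.0777] err mm [-39.5   1.4  68.5] rot [-0.0162 -0.2396  0.0019] F [-0.1 -0.4  0. ] M [-0.14  0.52 -0.  ] gap 60.1
[1.2, -1.8, -15.7, -0.0032, -0.0479, 0.0004]
[0.4, -1.7, -15.7, -0.0032, -0.0479, 0.0004]
[-0.3, -1.7, -15.7, -0.0032, -0.0479, 0.0004]
[-1.1, -1.6, -15.7, -0.0032, -0.0479, 0.0004]
[-1.9, -1.6, -15.6, -0.0032, -0.0479, 0.0004]
```

Request:
{"fn": "play_rows", "kwargs": {"series": [[0,0,-16,0,-0.02,0],[0,-1.5,-16,-0.003,-0.05,0],[0,-2,-16,-0.003,-0.06,0],[-1,-2,-16,-0.004,-0.06,0],[-2,-2,-16,-0.004,-0.06,0]]}}

```text
clock: 5.55
ee_pos: [0.604, -0.1803, 0.1396]
tcp_rot: [-3.054, -0.236, -0.535]
force: [0.1, 1.4, -0.4]
finger_gap: 0.0603
```

```bash
python3 -c "
from mv import *
rows(PRE,F,3,3);print(np.round(manip.observe()['joint_pos'],3))"; python3 fitk.py
```

```text
t 5.55 pos [ 0.604  -0.1803  0.1396] err mm [4.3 3.6 6.6] rot [-0.0045  0.0019 -0.0034] F [ 0.1  1.4 -0.4] M [0.02 0.31 0.05] gap 60.3
[2.3, -1.0, -1.5, -0.0015, 0.0006, -0.0011]
[2.3, -1.0, -1.5, -0.0015, 0.0006, -0.0011]
[2.3, -1.0, -1.5, -0.0015, 0.0006, -0.0011]
[ 0.035  0.287  0.28   2.044 -0.452  0.551 -0.769]
3 3.4322985834185025e-10 [-0.0000e+00  1.5708e+00  2.8480e-01  5.5310e-01  4.9350e-01  3.6480e-01
  5.0000e-04  2.0000e-04  1.0000e-04 -2.7700e-02 -3.6300e-02 -3.0000e-04]
[[ 0.  0.  0. -0.  0. -0.]
 [-0.  0. -0.  0. -0.  0.]
 [ 0. -0.  0.  0. -0.  0.]]
```

```bash
python3 -c "
from mv import *
rows(TC-.02*ZZ,F,5,5)"
```

```text
t 5.55 pos [ 0.604  -0.1803  0.1396] err mm [ 28.    7.3 -59.2] rot [-0.0045  0.0019 -0.0034] F [ 0.1  1.4 -0.4] M [0.02 0.31 0.05] gap 60.3
[1.4, -0.5, 13.1, -0.0009, 0.0004, -0.0007]
[1.4, -0.5, 13.1, -0.0009, 0.0004, -0.0007]
[1.4, -0.5, 13.1, -0.0009, 0.0004, -0.0007]
[1.4, -0.5, 13.1, -0.0009, 0.0004, -0.0007]
[1.4, -0.6, 13.1, -0.0009, 0.0004, -0.0007]
```

Request:
{"fn": "play_rows", "kwargs": {"series": [[1.5,-0.5,13,-0.001,0.0005,-0.0007],[1.5,-0.5,13,-0.001,0.0005,-0.0007],[1.5,-0.5,13,-0.001,0.0005,-0.0007],[1.5,-0.5,13,-0.001,0.0005,-0.0007],[1.5,-0.5,13,-0.001,0.0005,-0.0007]]}}

```text
clock: 6.05
ee_pos: [0.636, -0.1715, 0.0798]
tcp_rot: [-3.058, -0.244, -0.546]
force: [-0.4, -0.4, 0.4]
finger_gap: 0.0602
```

```bash
python3 -c "
from mv import *
rows(TC,F,4,3);print(np.round(manip.observe()['joint_pos'],3))"
```

```text
t 6.05 pos [ 0.636  -0.1715  0.0798] err mm [  2.7  -0.5 -18.1] rot [ 0.0013 -0.0042  0.003 ] F [-0.4 -0.4  0.4] M [-0.05  0.34 -0.06] gap 60.2
[-0.9, 0.2, 4.5, 0.0003, -0.001, 0.0007]
[-0.9, 0.2, 4.5, 0.0003, -0.001, 0.0007]
[-0.9, 0.2, 4.5, 0.0003, -0.001, 0.0007]
[ 0.07   0.408  0.208  2.031 -0.538  0.435 -0.704]
```

Request:
{"fn": "play_rows", "kwargs": {"series": [[-1,0,4.5,0.0003,-0.001,0.0007],[-1,0,4.5,0.0003,-0.001,0.0007],[-1,0,4.5,0.0003,-0.001,0.0007],[-1,0,4,0,-0.001,0.0007],[0,0,0,0,0,0]]}}

```text
clock: 6.55
ee_pos: [0.6368, -0.1722, 0.0567]
tcp_rot: [-3.059, -0.236, -0.532]
force: [-0.1, 0.0, -0.2]
finger_gap: 0.06
```

```bash
python3 - <<'E'
from mv import *
from cell import eyes
S={n:eyes.snapshot(n) for n in("scene","top")}; pickle.dump(S,open("S2.pkl","wb"))
rows(TC,F,2,1)
o=manip.observe();p=o["ee_pos"];Rm=R.from_rotvec(o["tcp_rot"]).as_matrix();L=[]
for sg in(-1,1):
    for xs in(-.008,.008):
        L.append(([p+Rm@[xs,sg*.030,0],p+Rm@[xs,sg*.030,-.05]],(0,0,255)))
crop(S["top"],(305,150),60,70,9,"pics/q2.png",L)
crop(S["scene"],(190,190),80,80,7,"pics/q3.png",L)
a=cv2.imread("pics/q2.png");b=cv2.imread("pics/q3.png");h=max(a.shape[0],b.shape[0])
cv2.imwrite("pics/q4.png",cv2.resize(np.hstack([cv2.copyMakeBorder(i,0,h-i.shape[0],0,0,0) for i in(a,b)]),None,fx=.67,fy=.67))
E
```

```text
t 6.65 pos [ 0.637  -0.1722  0.0574] err mm [1.7 0.3 4.3] rot [-0.0005  0.0036 -0.0028] F [-0.5 -0.4 -0.4] M [-0.03  0.35  0.02] gap 60.0
[1.5, 0.0, -1.7, -0.0003, 0.0018, -0.0014]
```

View pics/q4.png

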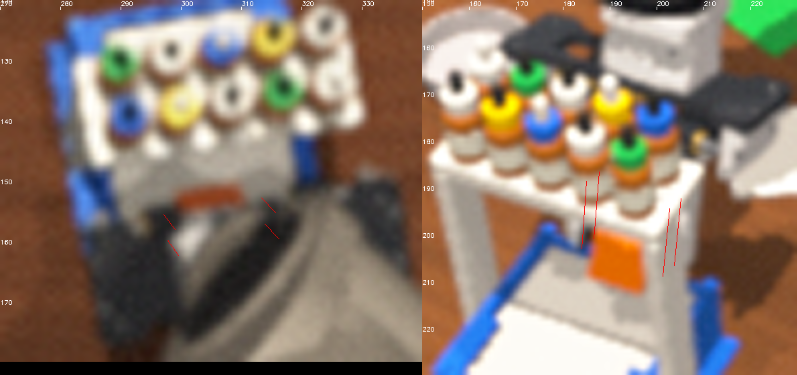

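Request:
{"fn": "play_rows", "kwargs": {"series": [[1,0,-1.5,0,0.002,-0.001],[0.5,0,-1.5,0,0.001,-0.001],[0,0,-0.5,0,0,0],[0,0,0,0,0,0],[0,0,0,0,0,0]], "grip": 0.62, "grip_force": 5}}

```text
clock: 7.15
ee_pos: [0.6378, -0.1722, 0.063]
tcp_rot: [-3.057, -0.24, -0.542]
force: [0.0, -0.0, -0.8]
finger_gap: 0.0402
```

```bash
python3 -c "
from mv import *
rows(TC,F,2,1)"
```

```text
t 7.15 pos [ 0.6378 -0.1722  0.063 ] err mm [ 0.9  0.2 -1.4] rot [ 0.     -0.0016 -0.0001] F [ 0.  -0.  -0.8] M [-0.01  0.47 -0.01] gap 40.2
[0.2, -0.0, 0.8, 0.0, -0.0008, -0.0]
```

Request:
{"fn": "play_rows", "kwargs": {"series": [[0,0,0,0,0,0],[0,0,0,0,0,0],[0,0,0,0,0,0],[0,0,0,0,0,0],[0,0,0,0,0,0]], "grip": 0.8, "grip_force": 50}}

```text
clock: 7.65
ee_pos: [0.6375, -0.172, 0.0627]
tcp_rot: [-3.057, -0.24, -0.541]
force: [0.4, -0.2, -0.7]
finger_gap: 0.0399
```

```bash
python3 - <<'E'
from mv import *
from sim import go
rows(TC,F,2,1)
o=manip.observe(); print(repr(o["ee_pos"]),repr(o["tcp_rot"]),np.round(o["joint_pos"],3))
p=o["ee_pos"];R0=R.from_rotvec(o["tcp_rot"]);np.save("g0.npy",np.r_[p,o["tcp_rot"]])
# tilt about rear lower edge: station frame (.058,.045) along y
M0=T(.70242,-.16312,.15665); A=M0[:3,:3]; piv=ap(M0,[(.058,0,.045)])[0]
q=o["joint_pos"]
th=np.radians(4.9); Q=R.from_rotvec(A[:,1]*th)  # about +y: x->-z ; tab at -x goes up
pt=piv+Q.apply(p-piv);Rt=Q*R0
print("tilt err",(pt-p)*1e3)
q,m=go(q,pt,Rt);print(np.round(q,3),m)
d=Q.apply(-A[:,0]); pd=pt+.05*d; print("draw dir",d); q,m=go(q,pd,Rt);print(np.round(q,3),m)
np.save("tilt.npy",np.r_[pt,Rt.as_rotvec(),d])
rows(pt,Rt,8,8)
E
```

```text
t 7.65 pos [ 0.6375 -0.172   0.0627] err mm [ 1.2  0.  -1.1] rot [-0.0003 -0.001   0.    ] F [ 0.4 -0.2 -0.7] M [-0.02  0.48 -0.03] gap 39.9
[0.4, 0.1, 0.7, -0.0001, -0.0005, 0.0]
array([ 0.63753956, -0.17202726,  0.06270484]) array([-3.05738225, -0.24010865, -0.54062986]) [ 0.089  0.437  0.186  2.033 -0.561  0.409 -0.682]
tilt err [ 1.93951667  0.30633514 10.48220252]
[-0.015  0.453  0.294  1.964 -0.456  0.538 -0.809] 0.2747944455619734
draw dir [-0.98414551 -0.15543994  0.08541692]
[ 0.014  0.386  0.291  2.059 -0.455  0.512 -0.766] 0.3519640835140877
t 7.65 pos [ 0.6375 -0.172   0.0627] err mm [ 1.9  0.3 10.5] rot [ 0.     -0.0855  0.    ] F [ 0.4 -0.2 -0.7] M [-0.02  0.48 -0.03] gap 39.9
[0.7, -0.0, -1.1, 0.0, -0.0107, 0.0]
[0.7, -0.0, -1.2, 0.0, -0.0107, 0.0]
[0.7, -0.0, -1.2, 0.0, -0.0107, 0.0]
[0.6, -0.0, -1.2, 0.0, -0.0107, 0.0]
[0.6, -0.0, -1.2, 0.0, -0.0107, 0.0]
[0.6, -0.0, -1.2, 0.0, -0.0107, 0.0]
[0.6, -0.0, -1.2, 0.0, -0.0107, 0.0]
[0.6, -0.0, -1.2, 0.0, -0.0107, 0.0]
```

Request:
{"fn": "play_rows", "kwargs": {"series": [[0.7,0,-1.1,0,-0.0105,0],[0.7,0,-1.2,0,-0.0105,0],[0.7,0,-1.2,0,-0.0105,0],[0.6,0,-1.2,0,-0.0105,0],[0.6,0,-1.2,0,-0.0105,0]]}}

```text
clock: 8.15
ee_pos: [0.6388, -0.172, 0.07]
tcp_rot: [-3.076, -0.241, -0.454]
force: [-0.5, -0.6, -0.9]
finger_gap: 0.0396
```

```bash
python3 - <<'E'
from mv import *
t=np.load("tilt.npy"); rows(t[:3],R.from_rotvec(t[3:6]),5,5)
E
```

```text
t 8.15 pos [ 0.6388 -0.172   0.07  ] err mm [0.7 0.3 3.2] rot [ 0.0002 -0.0285 -0.0003] F [-0.5 -0.6 -0.9] M [-0.03  0.45  0.02] gap 39.6
[0.3, -0.0, -0.6, 0.0, -0.0057, -0.0001]
[0.3, -0.0, -0.6, 0.0, -0.0057, -0.0001]
[0.3, -0.0, -0.6, 0.0, -0.0057, -0.0001]
[0.3, -0.0, -0.6, 0.0, -0.0057, -0.0001]
[0.3, -0.0, -0.6, 0.0, -0.0057, -0.0001]
```

Request:
{"fn": "play_rows", "kwargs": {"series": [[0.3,0,-0.7,0,-0.0055,0],[0.3,0,-0.7,0,-0.0055,0],[0.3,0,-0.7,0,-0.0055,0],[0.3,0,-0.6,0,-0.005,0],[0.2,0,-0.4,0,-0.004,0]]}}

```text
clock: 8.65
ee_pos: [0.6395, -0.1715, 0.0737]
tcp_rot: [-3.084, -0.243, -0.411]
force: [-0.2, -0.8, -1.4]
finger_gap: 0.0398
```

```bash
python3 - <<'E'
from mv import *
from cell import eyes
S={n:eyes.snapshot(n) for n in("scene","top")}; pickle.dump(S,open("S3.pkl","wb"))
t=np.load("tilt.npy"); rows(t[:3],R.from_rotvec(t[3:6]),5,1)
M0=T(.70242,-.16312,.15665);L=[]
th=np.radians(4.9)
B=np.eye(4);B[:3,:3]=R.from_euler('y',th).as_matrix();piv=np.array([.058,0,.045]);B[:3,3]=piv-B[:3,:3]@[.06,0,0]
L=lid_lines(M0@B)
crop(S["scene"],(190,210),80,70,7,"pics/r1.png"); crop(S["scene"],(190,210),80,70,7,"pics/r2.png",L)
a=cv2.imread("pics/r1.png");b=cv2.imread("pics/r2.png");cv2.imwrite("pics/r3.png",cv2.resize(np.hstack([a,b]),None,fx=.8,fy=.8))
E
```

```text
t 8.75 pos [ 0.6397 -0.1715  0.0737] err mm [-0.2 -0.2 -0.5] rot [ 0.0002 -0.0007  0.0005] F [-0.4 -0.7 -1.3] M [0.02 0.36 0.04] gap 39.3
[-0.1, 0.0, 0.1, 0.0, -0.0001, 0.0001]
```

View pics/r3.png

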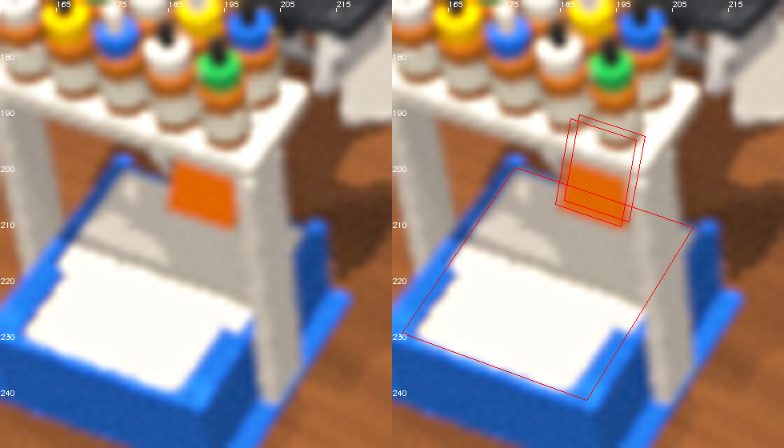

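```bash
python3 - <<'E'
from mv import *
from sim import go
t=np.load("tilt.npy"); Rt=R.from_rotvec(t[3:6]); d=t[6:9]
rows(t[:3]+.016*d,Rt,5,5)
q=manip.observe()["joint_pos"]
q,m=go(q,t[:3]+.06*d,Rt);print(np.round(q,3),m)
q,m=go(q,t[:3]+.13*d,Rt);print(np.round(q,3),m)
E
```

```text
t 8.75 pos [ 0.6397 -0.1715  0.0737] err mm [-15.9  -2.7   0.8] rot [ 0.0002 -0.0007  0.0005] F [-0.4 -0.7 -1.3] M [0.02 0.36 0.04] gap 39.3
[-3.1, 0.0, -1.0, 0.0, -0.0001, 0.0001]
[-3.1, 0.0, -1.0, 0.0, -0.0001, 0.0001]
[-3.1, 0.0, -1.0, 0.0, -0.0001, 0.0001]
[-3.1, 0.0, -1.0, 0.0, -0.0001, 0.0001]
[-3.1, 0.0, -1.0, 0.0, -0.0001, 0.0001]
[ 0.02   0.372  0.29   2.077 -0.455  0.507 -0.758] 0.3474635593620137
[ 0.068  0.277  0.293  2.198 -0.451  0.485 -0.692] 0.26215152836063726
```

Request:
{"fn": "play_rows", "kwargs": {"series": [[-2,0,-0.6,0,0,0],[-3,0,-1,0,0,0],[-3,0,-1,0,0,0],[-3,0,-1,0,0,0],[-3,0,-1,0,0,0]]}}

```text
clock: 9.25
ee_pos: [0.6236, -0.1742, 0.0743]
tcp_rot: [-3.084, -0.242, -0.411]
force: [0.1, -0.9, -1.7]
finger_gap: 0.04
```

```bash
cat > dr.py <<'E'
from mv import *
import sys
t=np.load("tilt.npy"); Rt=R.from_rotvec(t[3:6]); d=t[6:9]
s=(manip.observe()["ee_pos"]-t[:3]); a=s@d; print("travel mm",round(a*1e3,1),"off",np.round((s-a*d)*1e3,2))
rows(t[:3]+(a+float(sys.argv[1])*1e-3)*d,Rt,5,2)
E
python3 dr.py 18
```

```text
travel mm 16.1 off [-0.03  0.06 -0.25]
t 9.25 pos [ 0.6236 -0.1742  0.0743] err mm [-17.7  -2.9   1.8] rot [ 0.0001 -0.0005  0.0001] F [ 0.1 -0.9 -1.7] M [-0.02  0.33 -0.03] gap 40.0
[-3.4, 0.0, -1.3, 0.0, -0.0001, 0.0]
[-3.4, 0.0, -1.3, 0.0, -0.0001, 0.0]
```

Smooth, with no draw resistance. Continuing the draw.

Request:
{"fn": "play_rows", "kwargs": {"series": [[-3.5,0,-1.3,0,0,0],[-3.5,0,-1.3,0,0,0],[-3.5,0,-1.3,0,0,0],[-3.5,0,-1.3,0,0,0],[-3.5,0,-1.3,0,0,0]]}}

```text
clock: 9.75
ee_pos: [0.6034, -0.1775, 0.0762]
tcp_rot: [-3.084, -0.242, -0.411]
force: [0.1, 0.7, -1.0]
finger_gap: 0.0393
```

```bash
python3 dr.py 20
```

```text
travel mm 36.6 off [ 0.   -0.04 -0.07]
t 9.75 pos [ 0.6034 -0.1775  0.0762] err mm [-19.7  -3.1   1.8] rot [ 0.0002 -0.0006 -0.0001] F [ 0.1  0.7 -1. ] M [0.01 0.34 0.02] gap 39.3
[-3.8, -0.0, -1.4, 0.0, -0.0001, -0.0]
[-3.8, -0.0, -1.4, 0.0, -0.0001, -0.0]
```

Request:
{"fn": "play_rows", "kwargs": {"series": [[-4,0,-1.5,0,0,0],[-4,0,-1.5,0,0,0],[-4,0,-1.5,0,0,0],[-4,0,-1.5,0,0,0],[-4,0,-1.5,0,0,0]]}}

```text
clock: 10.25
ee_pos: [0.5805, -0.1811, 0.0785]
tcp_rot: [-3.084, -0.242, -0.411]
force: [-0.4, -0.7, -0.6]
finger_gap: 0.0388
```

```bash
python3 - <<'E'
from mv import *
from cell import eyes
S={n:eyes.snapshot(n) for n in("scene","top")}; pickle.dump(S,open("S4.pkl","wb"))
t=np.load("tilt.npy");o=manip.observe();d=t[6:9];a=(o["ee_pos"]-t[:3])@d;print(a)
M0=T(.70242,-.16312,.15665);th=np.radians(4.9)
B=np.eye(4);B[:3,:3]=R.from_euler('y',th).as_matrix();piv=np.array([.058,0,.045]);B[:3,3]=piv-B[:3,:3]@[.06,0,0]
ML=M0@B; ML[:3,3]+=a*d; L=lid_lines(ML)
crop(S["scene"],(190,205),90,80,6,"pics/r1.png"); crop(S["scene"],(190,205),90,80,6,"pics/r2.png",L)
a=cv2.imread("pics/r1.png");b=cv2.imread("pics/r2.png");cv2.imwrite("pics/r4.png",cv2.resize(np.hstack([a,b]),None,fx=.8,fy=.8))
E
python3 dr.py 30
```

```text
0.06015799729790191
travel mm 60.2 off [ 0.04 -0.17  0.18]
t 10.35 pos [ 0.5803 -0.1812  0.0785] err mm [-29.6  -4.5   2.4] rot [ 0.0003 -0.0006 -0.0006] F [-0.3  0.3 -0.9] M [-0.02  0.31  0.02] gap 39.5
[-5.6, -0.0, -2.0, 0.0001, -0.0001, -0.0001]
[-5.6, -0.0, -2.0, 0.0001, -0.0001, -0.0001]
```

View pics/r4.png

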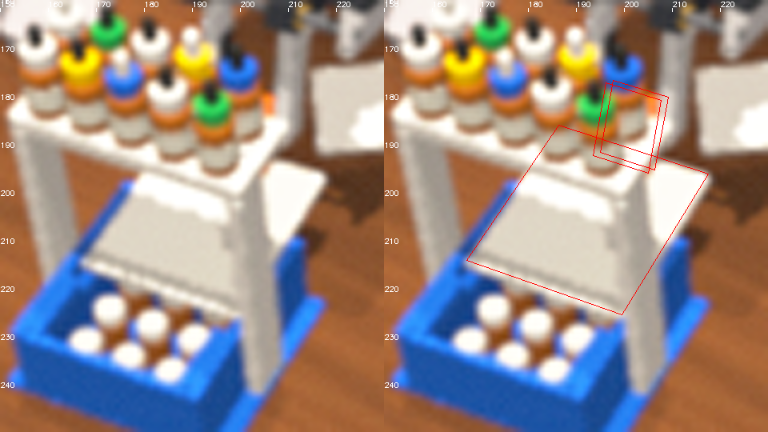

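```bash
cat > plan.py <<'E'
from mv import *
from sim import go
g0=np.load("g0.npy"); RG=R.from_rotvec(g0[3:6]); pg=g0[:3]     # grasp pose with level lid
M0=T(.70242,-.16312,.15665); A0=R.from_euler('z',.15665)
lid0=ap(M0,[(-.002,0,.045)])[0]
off=A0.inv().apply(pg-lid0); RL=A0.inv()*RG     # tcp in lid frame
# true lid front/back from nominal: grasp x
def lidpose(x,y,z,yaw): # lid underside centre -> tcp
    A=R.from_euler('z',yaw); return np.array([x,y,z])+A.apply(off),A*RL
E
python3 - <<'E'
from plan import *
print("off",off,RL.as_rotvec())
q=manip.observe()["joint_pos"]
wp=[("out",(.70242-.13,-.163-.02,.10,.157)),("up",(.565,-.12,.15,.157)),("mid",(.60,.06,.15,.15)),("over",(.7013,.201,.09,.14)),("down",(.7013,.201,.004,.14))]
for n,w in wp:
    p,Rt=lidpose(*w);q,m=go(q,p,Rt);print(n,np.round(p,3),np.round(q,3),round(m,3))
p,Rt=lidpose(*wp[0][1]);rows(p,Rt,5,5)
E
```

```text
off [-0.06347563  0.00132381  0.01770484] [-3.09334023e+00 -1.49102774e-04 -5.47017983e-01]
out [ 0.51  -0.192  0.118] [ 0.118  0.192  0.264  2.232 -0.51   0.47  -0.616] 0.228
up [ 0.502 -0.129  0.168] [-0.047  0.046  0.272  2.251 -0.277  0.536 -0.974] 0.209
mid [0.537 0.052 0.168] [-0.333  0.066  0.102  2.228  0.044  0.499 -1.688] 0.199
over [0.638 0.193 0.108] [-0.537  0.359  0.107  2.014  0.152  0.441 -2.   ] 0.236
down [0.638 0.193 0.022] [-0.552  0.496  0.128  2.058  0.169  0.26  -2.036] 0.1
t 10.35 pos [ 0.5803 -0.1812  0.0785] err mm [-70.8 -10.4  39.2] rot [ 0.0004  0.0849 -0.0009] F [-0.3  0.3 -0.9] M [-0.02  0.31  0.02] gap 39.5
[-11.8, -0.2, -11.3, 0.0001, 0.017, -0.0002]
[-11.6, -0.2, -11.5, 0.0001, 0.017, -0.0002]
[-11.4, -0.2, -11.7, 0.0001, 0.017, -0.0002]
[-11.2, -0.2, -11.9, 0.0001, 0.017, -0.0002]
[-11.0, -0.2, -12.1, 0.0001, 0.017, -0.0002]
```

Request:
{"fn": "play_rows", "kwargs": {"series": [[-8,0,-8,0,0,0],[-11,0,-12,0,0.01,0],[-12,0,-12,0,0.02,0],[-12,0,-12,0,0.02,0],[-11,0,-12,0,0.02,0]]}}

```text
clock: 10.85
ee_pos: [0.5111, -0.1914, 0.1184]
tcp_rot: [-3.062, -0.244, -0.52]
force: [-0.0, -0.0, -1.6]
finger_gap: 0.0397
```

```bash
python3 - <<'E'
from plan import *
p,Rt=lidpose(.56,-.14,.14,.157);rows(p,Rt,5,5)
E
```

```text
t 10.85 pos [ 0.5111 -0.1914  0.1184] err mm [-14.   42.8  39.3] rot [0.     0.0138 0.0018] F [-0.  -0.  -1.6] M [-0.07  0.4   0.  ] gap 39.7
[1.3, -8.9, -7.9, 0.0, 0.0028, 0.0004]
[1.3, -8.9, -7.9, 0.0, 0.0028, 0.0004]
[1.3, -8.9, -7.9, 0.0, 0.0028, 0.0004]
[1.3, -8.9, -7.9, 0.0, 0.0028, 0.0004]
[1.3, -8.9, -7.9, 0.0, 0.0028, 0.0004]
```

Request:
{"fn": "play_rows", "kwargs": {"series": [[1,-9,-8,0,0.003,0],[1,-9,-8,0,0.003,0],[1,-9,-8,0,0.003,0],[1,-9,-8,0,0.003,0],[1,-9,-7,0,0.003,0]]}}

```text
clock: 11.35
ee_pos: [0.49, -0.1497, 0.1598]
tcp_rot: [-3.057, -0.234, -0.546]
force: [-0.9, 0.2, -0.8]
finger_gap: 0.0398
```

```bash
python3 - <<'E'
from plan import *
print(np.round(manip.observe()["joint_pos"],3))
p,Rt=lidpose(.60,.06,.14,.15);rows(p,Rt,10,5)
E
```

```text
[-0.013  0.053  0.298  2.268 -0.329  0.523 -0.875]
t 11.35 pos [ 0.49   -0.1497  0.1598] err mm [ 47.  201.6  -2.1] rot [-0.0008 -0.0035  0.0027] F [-0.9  0.2 -0.8] M [-0.06  0.41  0.04] gap 39.8
[7.2, -19.2, 2.9, -0.0001, -0.0003, 0.0003]
[7.2, -19.2, 2.9, -0.0001, -0.0003, 0.0003]
[7.2, -19.2, 2.9, -0.0001, -0.0003, 0.0003]
[7.2, -19.2, 2.9, -0.0001, -0.0003, 0.0003]
[7.2, -19.2, 2.9, -0.0001, -0.0003, 0.0003]
```

Request:
{"fn": "play_rows", "kwargs": {"series": [[4,-14,1,0,0,0],[7,-18,2.5,0,0,0],[7,-19,3,0,0,0],[7,-19,3,0,0,0],[7,-19,3,0,0,0]]}}

```text
clock: 11.85
ee_pos: [0.5083, -0.056, 0.1624]
tcp_rot: [-3.057, -0.227, -0.554]
force: [0.6, -0.9, -0.6]
finger_gap: 0.0395
```

```bash
python3 - <<'E'
from plan import *
print(np.round(manip.observe()["joint_pos"],3))
p,Rt=lidpose(.61,.06,.13,.15);rows(p,Rt,5,5)
E
```

```text
[-0.166  0.027  0.198  2.287 -0.147  0.479 -1.272]
t 11.85 pos [ 0.5083 -0.056   0.1624] err mm [ 38.7 107.8 -14.7] rot [ 0.0011 -0.0082 -0.0016] F [ 0.6 -0.9 -0.6] M [-0.09  0.46  0.02] gap 39.5
[9.1, -20.2, 6.5, 0.0002, -0.0016, -0.0003]
[9.1, -20.2, 6.5, 0.0002, -0.0016, -0.0003]
[9.2, -20.2, 6.5, 0.0002, -0.0016, -0.0003]
[9.2, -20.2, 6.5, 0.0002, -0.0016, -0.0003]
[9.2, -20.2, 6.5, 0.0002, -0.0016, -0.0003]
```

Request:
{"fn": "play_rows", "kwargs": {"series": [[9,-20,6,0,-0.0015,0],[9,-20,6,0,-0.0015,0],[9,-20,6,0,-0.0015,0],[9,-20,6,0,-0.0015,0],[9,-20,6,0,-0.0015,0]]}}

```text
clock: 12.35
ee_pos: [0.5445, 0.0531, 0.1517]
tcp_rot: [-3.06, -0.224, -0.546]
force: [-0.1, -0.1, -1.1]
finger_gap: 0.0397
```

```bash
python3 - <<'E'
from plan import *
print(np.round(manip.observe()["joint_pos"],3))
p,Rt=lidpose(.7013,.201,.07,.14);rows(p,Rt,9,5)
from cell import eyes
S={n:eyes.snapshot(n) for n in("scene","top")}; pickle.dump(S,open("S5.pkl","wb"))
a,b=[cv2.resize(S[n]["pixels"][:,:,::-1],(400,300)) for n in("scene","top")];cv2.imwrite("pics/s5.png",np.hstack([a,b]))
E
```

```text
[-0.343  0.103  0.114  2.232  0.042  0.455 -1.69 ]
t 12.35 pos [0.5445 0.0531 0.1517] err mm [ 93.7 140.4 -64. ] rot [-0.0014 -0.0032  0.0059] F [-0.1 -0.1 -1.1] M [-0.08  0.5  -0.02] gap 39.7
[9.3, -13.9, 11.0, -0.0002, -0.0004, 0.0007]
[9.3, -13.9, 11.0, -0.0002, -0.0004, 0.0007]
[9.3, -13.9, 11.0, -0.0002, -0.0004, 0.0007]
[9.3, -13.9, 11.0, -0.0002, -0.0004, 0.0007]
[9.3, -14.0, 11.0, -0.0002, -0.0004, 0.0007]
```

View pics/s5.png

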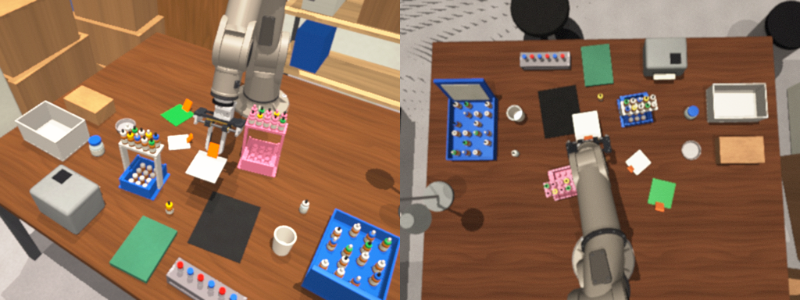

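```bash
python3 - <<'E'
from plan import *
from ik import P
def pts(q):
    c,c7,h,L1,L2,L3,a0,a1,a2,b0,b1,b2=P
    A=R.from_euler('z',c-q[0]);p=A.apply([a0,b0,h]);A=A*R.from_euler('y',q[1])*R.from_euler('z',-q[2]);e=p+A.apply([a1,b1,L1])
    A=A*R.from_euler('y',q[3])*R.from_euler('z',-q[4]);w=e+A.apply([a2,b2,L2]);return e,w
q=manip.observe()["joint_pos"]
print("now",np.round(np.r_[pts(q)],3))
for w in [(.68,.10,.11,.15),(.7013,.201,.07,.14),(.7013,.201,.004,.14)]:
    p,Rt=lidpose(*w);q,m=go(q,p,Rt);e,wr=pts(q);print(w,np.round(q,2),round(m,3),"elbow",np.round(e,3),"wrist",np.round(wr,3),"tcp",np.round(p,3))
p,Rt=lidpose(.68,.10,.11,.15);rows(p,Rt,6,5)
E
```

```text
now [ 0.073 -0.042  0.835  0.42   0.036  0.494]
(0.68, 0.1, 0.11, 0.15) [-0.37  0.26  0.11  2.1   0.03  0.44 -1.72] 0.235 elbow [ 0.155 -0.009  0.82 ] wrist [0.493 0.073 0.47 ] tcp [0.617 0.092 0.128]
(0.7013, 0.201, 0.07, 0.14) [-0.58  0.39  0.16  2.03  0.1   0.39 -1.96] 0.234 elbow [0.207 0.06  0.798] wrist [0.514 0.176 0.43 ] tcp [0.638 0.193 0.088]
(0.7013, 0.201, 0.004, 0.14) [-0.58  0.5   0.16  2.06  0.1   0.26 -1.98] 0.096 elbow [0.252 0.089 0.773] wrist [0.514 0.176 0.364] tcp [0.638 0.193 0.022]
t 12.45 pos [0.545  0.055  0.1516] err mm [ 72.   36.8 -23.9] rot [ 0.0007 -0.0033 -0.0002] F [ 0.6 -0.8 -1.5] M [-0.09  0.42 -0.06] gap 39.3
[10.6, -4.3, 8.2, 0.0001, -0.0005, -0.0]
[10.6, -4.3, 8.2, 0.0001, -0.0005, -0.0]
[10.6, -4.3, 8.2, 0.0001, -0.0005, -0.0]
[10.6, -4.3, 8.1, 0.0001, -0.0005, -0.0]
[10.6, -4.3, 8.1, 0.0001, -0.0005, -0.0]
```

Request:
{"fn": "play_rows", "kwargs": {"series": [[12,-5,8,0,0,0],[13,-5,9,0,0,0],[13,-5,9,0,0,0],[13,-5,9,0,0,0],[13,-6,9,0,0,0]]}}

```text
clock: 12.95
ee_pos: [0.6196, 0.0907, 0.1323]
tcp_rot: [-3.06, -0.225, -0.549]
force: [-0.4, 0.5, -1.4]
finger_gap: 0.0397
```

```bash
python3 - <<'E'
from plan import *
p,Rt=lidpose(.7013,.201,.07,.14);rows(p,Rt,6,6)
E
```

```text
t 12.95 pos [0.6196 0.0907 0.1323] err mm [ 18.6 102.8 -44.6] rot [-0.0011 -0.0048  0.0063] F [-0.4  0.5 -1.4] M [-0.08  0.46 -0.  ] gap 39.7
[2.6, -16.5, 8.9, -0.0002, -0.0008, 0.001]
[2.6, -16.5, 8.9, -0.0002, -0.0008, 0.001]
[2.6, -16.5, 8.9, -0.0002, -0.0008, 0.001]
[2.6, -16.5, 8.9, -0.0002, -0.0008, 0.001]
[2.6, -16.5, 8.9, -0.0002, -0.0008, 0.001]
[2.6, -16.5, 8.9, -0.0002, -0.0008, 0.001]
```

Request:
{"fn": "play_rows", "kwargs": {"series": [[3,-17,9,0,-0.001,0.001],[3,-20,11,0,-0.001,0.001],[3,-20,11,0,-0.001,0.001],[2,-20,11,0,-0.001,0.001],[2,-16,8,0,-0.001,0.001]]}}

```text
clock: 13.45
ee_pos: [0.643, 0.1865, 0.087]
tcp_rot: [-3.064, -0.205, -0.544]
force: [-0.2, -0.3, -0.5]
finger_gap: 0.0398
```

```bash
cat > look.py <<'E'
from plan import *
from cell import eyes
import sys
S={n:eyes.snapshot(n) for n in("scene","top")}; pickle.dump(S,open(f"S{sys.argv[1]}.pkl","wb"))
o=manip.observe();AL=R.from_rotvec(o["tcp_rot"])*RL.inv();M=np.eye(4);M[:3,:3]=AL.as_matrix();M[:3,3]=o["ee_pos"]-AL.apply(off)
z=AL.as_matrix()[:,2]; print("lid by tool",np.round(M[:3,3],4),"euler zyx deg",np.round(AL.as_euler('ZYX',degrees=True),2),np.round(o["joint_pos"],2))
Mm=T(.7013,.201,.1397); L=lid_lines(M)+[(ap(Mm,rect(-.12,.12,-.095,.095,.003)),(0,255,0))]
ims=[]
for n,w in(("scene",.07),("top",.07)):
    c=proj(S[n],[(.68,.2,.03)])[0]
    crop(S[n],c,110,130,6,"pics/_a.png");a=cv2.imread("pics/_a.png");crop(S[n],c,110,130,6,"pics/_a.png",L);ims.append(np.vstack([cv2.resize(i,(390,300)) for i in(a,cv2.imread("pics/_a.png"))]))
cv2.imwrite(f"pics/l{sys.argv[1]}.png",np.hstack(ims))
E
python3 look.py 6;  python3 - <<'E'
from plan import *
p,Rt=lidpose(.7013,.201,.03,.14);rows(p,Rt,5,1)
E
```

```text
lid by tool [0.7056 0.1952 0.0689] euler zyx deg [ 7.81 -0.04 -0.05] [-0.57  0.39  0.16  2.02  0.1   0.39 -1.95]
t 13.55 pos [0.6425 0.1879 0.0866] err mm [ -4.3   5.5 -38.9] rot [ 0.0021 -0.0008 -0.0032] F [-1.7  1.2 -0.8] M [0.01 0.42 0.03] gap 39.7
[-3.3, -1.2, 7.1, 0.0004, -0.0002, -0.0006]
```

View pics/l6.png

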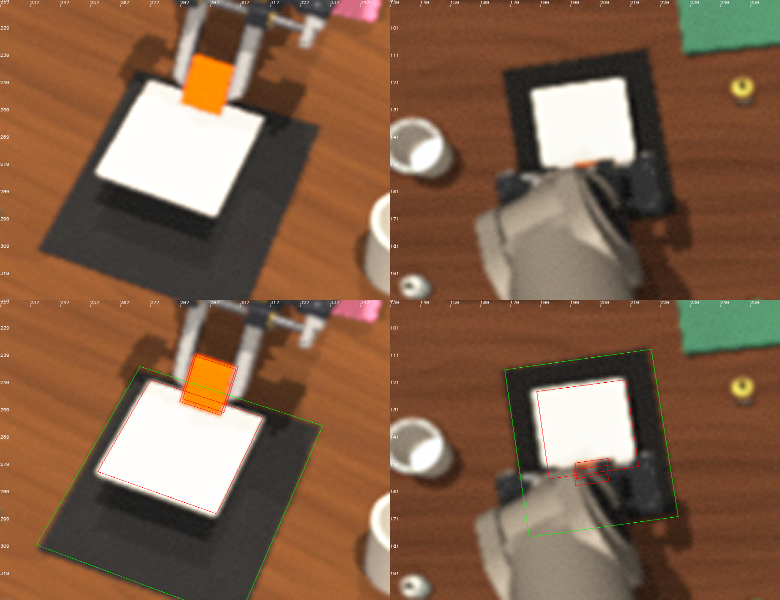

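Request:
{"fn": "play_rows", "kwargs": {"series": [[-2,-1,5,0,0,-0.0005],[-3,-1,7,0,0,-0.0005],[-3,-1,7,0,0,-0.0005],[-3,-1,7,0,0,-0.0005],[-3,-1,7,0,0,-0.0005]]}}

```text
clock: 14.05
ee_pos: [0.6417, 0.1891, 0.0488]
tcp_rot: [-3.065, -0.207, -0.546]
force: [0.1, 0.8, -1.7]
finger_gap: 0.0396
```

```bash
python3 - <<'E'
from plan import *
p,Rt=lidpose(.7013,.201,.012,.14);rows(p,Rt,5,2)
E
```

```text
t 14.05 pos [0.6417 0.1891 0.0488] err mm [ -3.4   4.3 -19.1] rot [ 0.0042 -0.0021 -0.0043] F [ 0.1  0.8 -1.7] M [-0.01  0.42  0.  ] gap 39.6
[-1.8, -1.0, 3.4, 0.0008, -0.0004, -0.0009]
[-1.8, -1.0, 3.4, 0.0008, -0.0004, -0.0009]
```

Request:
{"fn": "play_rows", "kwargs": {"series": [[-2,-1.3,3.2,0.001,0,-0.001],[-2,-1.3,3.2,0.001,0,-0.001],[-2,-1.3,3.2,0.001,0,-0.001],[-2,-1.3,3.2,0.001,0,-0.001],[-2,-1,2.5,0.001,0,-0.001]]}}

```text
clock: 14.55
ee_pos: [0.6361, 0.1946, 0.0287]
tcp_rot: [-3.061, -0.216, -0.543]
force: [-0.8, 0.5, -1.8]
finger_gap: 0.04
```

```bash
python3 look.py 7; python3 - <<'E'
from plan import *
p,Rt=lidpose(.7013,.201,.004,.14);rows(p,Rt,5,2)
E
```

```text
lid by tool [0.6988 0.2021 0.0109] euler zyx deg [ 8.08 -0.04  0.01] [-0.58  0.48  0.16  2.06  0.11  0.27 -1.98]
t 14.65 pos [0.6358 0.1945 0.0285] err mm [ 2.5 -1.  -6.8] rot [-0.0005 -0.0008  0.0009] F [ 0.  -0.4 -0.6] M [-0.08  0.43  0.02] gap 39.9
[-0.0, 0.3, 1.4, -0.0001, -0.0002, 0.0002]
[-0.0, 0.3, 1.4, -0.0001, -0.0002, 0.0002]
```

View pics/l7.png

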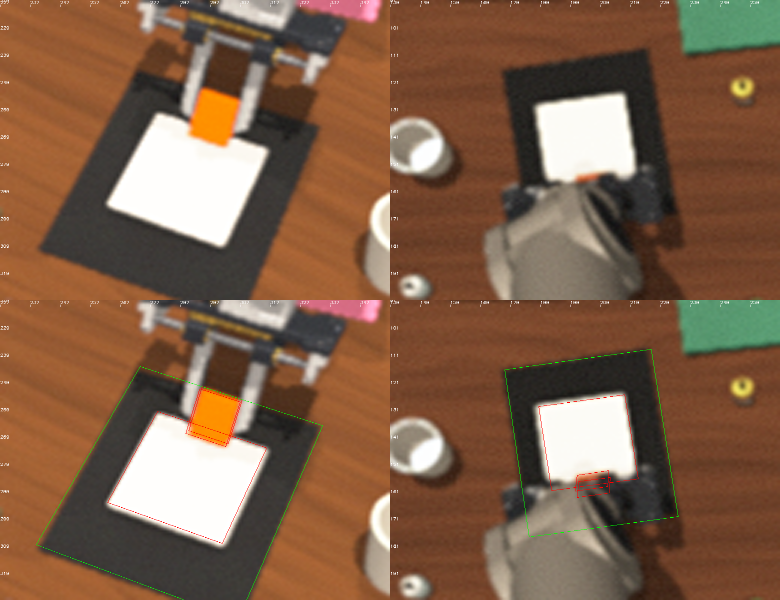

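Request:
{"fn": "play_rows", "kwargs": {"series": [[0.2,0.3,1.2,0,0,0],[0.2,0.3,1.2,0,0,0],[0.2,0.3,1.2,0,0,0],[0.2,0,1,0,0,0],[0.2,0,0.8,0,0,0]]}}

```text
clock: 15.15
ee_pos: [0.6394, 0.194, 0.0242]
tcp_rot: [-3.061, -0.216, -0.544]
force: [-0.1, 0.5, -0.9]
finger_gap: 0.0397
```

```bash
python3 - <<'E'
from plan import *
p,Rt=lidpose(.7013,.201,.003,.14);rows(p,Rt,5,2)
E
```

```text
t 15.15 pos [0.6394 0.194  0.0242] err mm [-1.2 -0.5 -3.4] rot [-0.0007 -0.0018  0.0006] F [-0.1  0.5 -0.9] M [-0.03  0.44 -0.02] gap 39.7
[-0.5, 0.1, 0.6, -0.0001, -0.0004, 0.0001]
[-0.5, 0.1, 0.6, -0.0001, -0.0004, 0.0001]
```

Request:
{"fn": "play_rows", "kwargs": {"series": [[-0.4,0,0.7,0,0,0],[-0.4,0,0.7,0,0,0],[-0.3,0,0.6,0,0,0],[-0.3,0,0.6,0,0,0],[-0.2,0,0.4,0,0,0]]}}

```text
clock: 15.65
ee_pos: [0.639, 0.1939, 0.0205]
tcp_rot: [-3.061, -0.216, -0.544]
force: [-2.7, 0.4, 5.9]
finger_gap: 0.0397
```

```bash
python3 - <<'E'
from plan import *
p,Rt=lidpose(.7013,.201,.003,.14);rows(p,Rt,5,2)
E
```

```text
t 15.65 pos [0.639  0.1939 0.0205] err mm [-0.7 -0.5  0.2] rot [-0.0007 -0.0019  0.0006] F [-2.7  0.4  5.9] M [-0.02  0.46  0.03] gap 39.7
[-0.1, 0.1, -0.1, -0.0001, -0.0004, 0.0001]
[-0.1, 0.1, -0.1, -0.0001, -0.0004, 0.0001]
```

Request:
{"fn": "play_rows", "kwargs": {"series": [[0,0,0,0,0,0],[0,0,0,0,0,0],[0,0,0,0,0,0],[0,0,0,0,0,0],[0,0,0,0,0,0]], "grip": 0.6, "grip_force": 5}}

```text
clock: 16.15
ee_pos: [0.6391, 0.1939, 0.0206]
tcp_rot: [-3.061, -0.216, -0.544]
force: [-0.0, -0.2, -1.4]
finger_gap: 0.0398
```

Request:
{"fn": "play_rows", "kwargs": {"series": [[0,0,0,0,0,0],[0,0,0,0,0,0],[0,0,0,0,0,0],[0,0,0,0,0,0],[0,0,0,0,0,0]], "grip": 0.35, "grip_force": 5}}

```text
clock: 16.65
ee_pos: [0.6394, 0.1941, 0.0209]
tcp_rot: [-3.06, -0.216, -0.545]
force: [0.1, -1.4, -0.1]
finger_gap: 0.0611
```

```bash
python3 look.py 8; python3 - <<'E'
from plan import *
o=manip.observe();p=o["ee_pos"];Rt=R.from_rotvec(o["tcp_rot"])
rows(p-.1*Rt.as_matrix()[:,2],Rt,8,1)
q,m=go(o["joint_pos"],p-.13*Rt.as_matrix()[:,2],Rt);print(np.round(q,3),m)
E
```

```text
lid by tool [0.7025 0.2017 0.0034] euler zyx deg [ 8.07 -0.16  0.04] [-0.58  0.5   0.16  2.06  0.11  0.25 -1.98]
t 16.75 pos [0.6394 0.1941 0.0209] err mm [-34.2  -4.9  93.8] rot [0. 0. 0.] F [ 0.6 -0.2 -0.1] M [0.01 0.33 0.02] gap 61.4
[0.0, 0.0, -12.5, 0.0, 0.0, 0.0]
[-0.639  0.245  0.188  2.085  0.137  0.484 -2.004] 0.09763521971570657
```

View pics/l8.png

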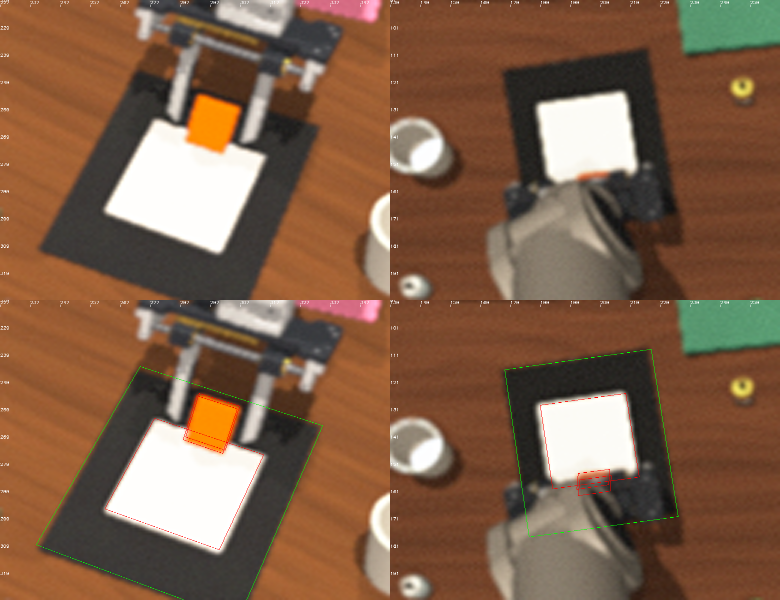

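Request:
{"fn": "play_rows", "kwargs": {"series": [[0,0,-5,0,0,0],[0,0,-10,0,0,0],[0,0,-14,0,0,0],[0,0,-18,0,0,0],[0,0,-20,0,0,0]]}}

```text
clock: 17.25
ee_pos: [0.6142, 0.1899, 0.0862]
tcp_rot: [-3.062, -0.216, -0.541]
force: [0.2, 0.3, -0.5]
finger_gap: 0.0611
```

Request:
{"fn": "play_rows", "kwargs": {"series": [[0,0,-20,0,0,0],[0,0,-20,0,0,0],[0,0,-20,0,0,0],[0,0,-20,0,0,0],[0,0,-10,0,0,0]]}}

```text
clock: 17.75
ee_pos: [0.5808, 0.185, 0.1813]
tcp_rot: [-3.058, -0.214, -0.549]
force: [0.2, 0.1, -0.7]
finger_gap: 0.061
```

```bash
python3 - <<'E'
from plan import *
from cell import eyes
o=manip.observe();print(o["clock"],o["ee_pos"],np.round(o["force"],1),np.round(o["joint_vel"],2))
S={n:eyes.snapshot(n) for n in("scene","top")}; pickle.dump(S,open("S9.pkl","wb"))
a=cv2.resize(S["scene"]["pixels"][:,:,::-1],(400,300));b=cv2.resize(S["top"]["pixels"][:,:,::-1],(400,300))
S0=pickle.load(open("S0.pkl","rb"))
d=[cv2.resize(cv2.absdiff(S[n]["pixels"],S0[n]["pixels"]).max(2),(400,300)) for n in("scene","top")]
cv2.imwrite("pics/s9.png",np.vstack([np.hstack([a,b]),cv2.cvtColor(np.hstack(d),cv2.COLOR_GRAY2BGR)]))
M=T(.7025,.2017,np.radians(8.07));M[2,3]=.003
Mm=T(.7013,.201,.1397); L=lid_lines(M)+[(ap(Mm,rect(-.12,.12,-.095,.095,.003)),(0,255,0))]
ims=[]
for n in("scene","top"):
    c=proj(S[n],[(.70,.2,.03)])[0]; crop(S[n],c,110,130,6,"pics/_a.png",L);ims.append(cv2.resize(cv2.imread("pics/_a.png"),(400,338)))
cv2.imwrite("pics/s9b.png",np.hstack(ims))
E
```

```text
17.75 [0.58075947 0.18498637 0.18131792] [ 0.2  0.1 -0.7] [-0.04 -0.2  -0.   -0.01  0.03  0.21 -0.03]
```

View pics/s9.png

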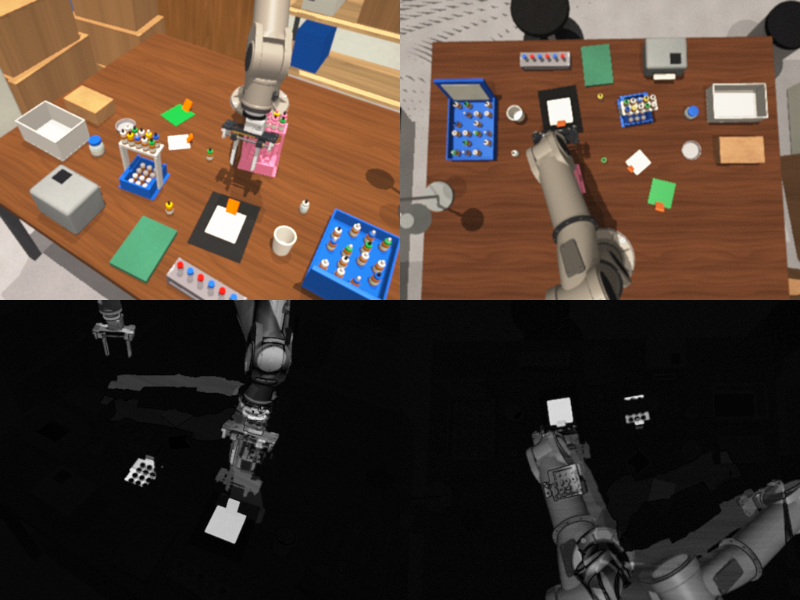

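View pics/s9b.png

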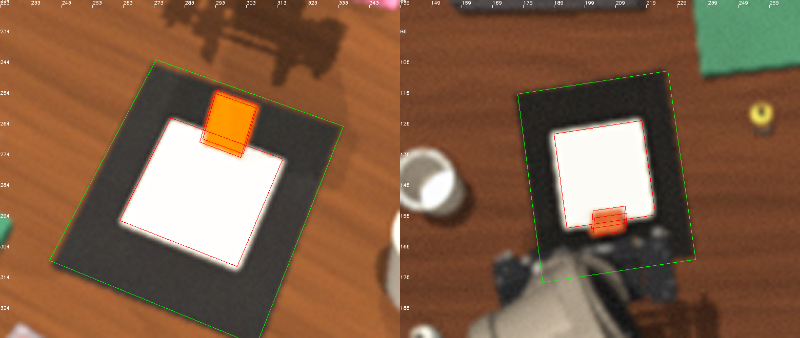

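The lid lies flat and centred on the mat, tab up. The difference images show no other object moved. I'll let the arm settle, then hand in.

Request:
{"fn": "play_rows", "kwargs": {"series": [[0,0,-5,0,0,0],[0,0,0,0,0,0],[0,0,0,0,0,0],[0,0,0,0,0,0],[0,0,0,0,0,0]]}}

```text
clock: 18.35
ee_pos: [0.5787, 0.1844, 0.183]
tcp_rot: [-3.06, -0.215, -0.544]
force: [0.0, -1.4, 0.3]
finger_gap: 0.061
```

```bash
python3 - <<'E'
from cell import manip
import numpy as np
o=manip.observe();print(o["clock"],np.round(o["joint_vel"],3),np.round(o["force"],1))
print(manip.finish_job())
E
```

```text
18.35 [ 0.002  0.009  0.001  0.001 -0.002 -0.001  0.001] [ 0.  -1.4  0.3]
the job is handed in; nothing more can be done
None
```

The lid is out of the blue box and lies flat, tab up, within about 2 mm of the middle of the black mat. I handed the job in at 18.35 s. It gave no verdict.

**What I did:** I gripped the orange tab by its side edges and tipped the tab end up about 4.9° about the rear lower edge. I then drew the lid out along its own slope with almost no resistance, carried it level and set it on the mat. It touched down at about 6 N, and I opened the fingers and backed straight off.

**Last checks:** Both cameras and the tool pose agree on where the lid lies, to about one pixel. Difference images against the start showed only the lid and the arm changed, so the bottles, jar, cup and dish had not moved. The part of the scene hidden behind the arm in the top view could not be compared. The arm was still and touching nothing at hand-in.

**What went wrong on the way:** The first approach leaned 35° with the tab and stalled because joint 5 reached the end of its range and joint 6 came within a hair of its own. It made no contact. Joint 5 read -1.021 against a limit of -1.02 (rounded figures). I backed off, worked out the arm's geometry and came in again at a 20° lean.

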